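# Re-aim the clamped tube reader to its index tab

### The arm

A 6-joint arm with a two-finger parallel gripper is mounted at the origin on a cart in front of the work surface, level with it; the furniture and walls round the work are solid. World frame = base frame: x ahead of the robot, y to its left, z up, the work surface at z = 0. Lengths are in m, angles in rad, forces in N, time in s.
With the tool pointing down it reaches from about 0.325 to 0.75 m from the base axis. Payload 7.6 kg.
Tool frame: the origin (TCP) lies between the finger pads; the fingertips stand 19 mm ahead of it and the grasp point (between the pads) is the TCP; z points along the fingers, y is the direction in which the jaws open and shut (so a half turn about z gives the same grasp; the last joint's range is limited). The gripper opens to 85 mm and grips with 20 to 120 N. Pads are 22 mm wide; open, the fingers measure 114 mm over their backs; the gripper's body (76 mm by 85 mm) begins 54 mm behind the grasp point. The pads swing forward as they close: fully open they stand 13 mm farther back than shut.
Start: joints at [-1.251, 0.052, 1.401, -0, 1.689, -0.07], TCP at [0.2, -0.486, 0.25] pointing down, gripper open.
Joint ranges: [-2.9, 2.9], [-0.91, 2.17], [0.12, 2.37], [-1.06, 4.2], [0.26, 2.73], [-2.93, 2.93]. Speed limits (rad/s): [2.57, 2.57, 3.01, 3.14, 3.14, 3.14].

### API

Orientations are given as a unit quaternion [w, x, y, z].
In Python, from rig import arm gives the robot as it stands. The module is installed in compiled form; this text tells all that it offers.
- The arm moves only by the tool step_arm, never from a script. Its arguments are lists of equal length, an entry for each row: "linear": the shift along the tool's x, y, z in mm, a list of three; "rotation": the turn, a rotation vector about the tool's x, y, z in units of 6 degrees (1.0 is 6 degrees), a list of three; "gripper": the finger opening in mm, from 0 to 85.4. In form: {"linear": [[tx, ty, tz], ...], "rotation": [[wx, wy, wz], ...], "gripper": [gripper, ...]}. A call has 1 to 8 rows; each row shifts and turns the commanded pose from where the row before left it, along the tool's axes as they then stand; what a row does not reach is not made up. A row lasts 1/12 s, in which the tool goes at most 41.7 mm and 7.16 degrees, less where a joint would pass 70% of its speed; a pose out of reach is approached as far as the arm can. A call is refused whole if a number of a shift passes 41.7 or a number of a turn 1, either way. A call with a gripper value outside its range is refused whole. The fingers move at their own pace and stop on an object; "newtons" is the grip in N (left out, the last holds). Time passes only in rows, so rows that do not move let the fingers close. It gives the time, the measured TCP pose, the force and the opening at its end, in the units of the state.
- arm.get_state(): the state, without advancing time (a new reading comes with each control period).
- arm.grab_frame(name): name is "scene" or "top" or "wrist"; returns the picture (400x640x3 uint8, red, green, blue); there is no depth.
- arm.camera_info(name): a dict with "camera_matrix" (3x3 intrinsics, pixels), "pose" (4x4, takes a point from camera to world coordinates). Camera axes: x right, y down, z forward; pixel columns grow to the right and rows downward; lengths in m; the calibration is good to about 2 mm. A picture is of the moment at which its call begins: read the wrist's pose just before it. camera_info takes no time and is no camera call; for the wrist camera it gives the pose at the moment of the call.
- arm.close_job(): hands the job in, once; it reports no verdict.
The state is a dict: "time": time; "q": joint angles; "qvel": joint speeds; "effort": joint torques, N m; "tcp_pos": TCP position; "tool_rot": TCP orientation; "wrist_force": force on the tool from outside, world axes, zero at the start; "torque": the same for the moment, N m; "opening": opening from 0.0 (shut) to 1.0 (fully open).
Only numpy, scipy, OpenCV 4.12 (cv2) and the standard library are available. Lean on these libraries where they do the work, as an engineer would, in place of code of your own. Each camera call takes 0.05 s, during which the arm holds its last target.

### The job

The tube reader has to look in a new direction. Loosen its clamp knob (counter-clockwise from above) until the brake lets go, swing the reader round until its red pointer stands at the red index tab on the scale, and then retighten the knob: clockwise to where you feel it begin to bite and about 15 degrees further, not much more. Never drag the reader round while the brake grips, and leave the other things on the bench where they are.

Things in the scene. Friction and masses are not known exactly. Their poses are not given: they have to be found in the camera images.
- swivel_base: grey round cast base, 250 mm across, 14 mm high, fixed to the table, with a dark scale with white ticks; origin on the vertical swivel axis at the table top; z up. The clamp stands at its -y side, 95 mm from the axis; the reader swings over its +y half
- reader: white reader head, 50 mm wide, from 30 mm behind to 94 mm in front of the swivel axis, 44 to 82 mm above the table, on a round steel brake disc (radius 50 mm, 15 to 40 mm above the table, run-out 1.8 mm either way); turns with joint swivel; origin on the swivel axis at the table top; x points to where it looks (along pointer and handle), z up
- handle (a point): grip point of the reader's upright black round handle, 16 mm in diameter, 82 to 121 mm above the table, 62 mm from the swivel axis along the reader's x; this point is 108 mm above the table. The loosened reader swings with less than 2 N here and stays where it is left
- pointer_tip (a point): tip of the red pointer under the reader, 105.5 mm from the swivel axis along the reader's x, 17 mm above the table
- index_tab: red index tab, 16 x 9 x 6 mm with a white line, clipped on the rim of the base outside the scale; its origin lies on the swivel axis at the top of the base; its x points from there to the tab. The reader is right when its x and this x agree
- mark_tip (a point): inner end of the red index tab, 106.5 mm from the swivel axis, 17 mm above the table
- swivel (a joint): angle of the reader, rad, counter-clockwise from above positive, from -0.5 to 1.7; in the base's frame the reader's x stands at 1.0 rad plus this value from the base's x
- clamp_knob (a joint): angle of the clamp knob, rad, counter-clockwise from above positive = loosening, stops at -0.95 and 1.1; starts near 0, clamped. Turning it 0.6 to 0.7 from there frees the brake. With the reader at the tab the brake bites anywhere from about 0.1 to -0.45 (the disc runs out, the clamp is set differently each time): no fixed angle will do, the bite must be felt
- clamp_bar: black T-bar of the clamp knob on the blue clamp pod: 52 mm long, 10 mm thick, 26 mm high, 66 to 92 mm above the table; turns with joint clamp_knob; origin on the knob's vertical axis, 14 mm above the table; y along the bar, x across its 10 mm thickness, z up. Pod top 48 mm, steel collar under the bar (radius 14 mm) to 54 mm above the table
- knob_grip (a point): point on the knob's vertical axis inside the T-bar, 82 mm above the table, to grip the bar across its thickness. Screw friction about 0.4 N m while turning; it stays where left. Torque about the axis, felt holding still after each small clockwise step, rises over its value in the loose range by 0.04 N m at the first clear bite and 0.2 N m when tight enough, 15 degrees on
- brake_shoe: brake shoe with a round rubber face that the knob drives out of the pod against the rim of the brake disc, 27 mm above the table; origin on the knob's axis; not to be touched. From the bite on, its force on the disc grows by about 190 N per rad of the knob
- pipette_1000: white piston pipette, 256 x 43 x 27 mm, lying; bystander; origin under its centre
- timer: white bench timer, 62 x 62 x 21 mm; bystander; origin under its centre
- marker: white marker with a blue cap, 135 mm long, lying; bystander; origin under its centre
- forceps: steel forceps, 132 mm long, lying flat; bystander; origin under its centre

How it is judged:
By the outcome, as a careful person would: the job done as asked, in the order asked, and still so for the second after the job is handed in, with the robot touching nothing.
It also fails if it takes over 72 s, if anything falls off the work surface, if the arm or the gripper's body presses on something with over 40 N, if the wrist force passes 120 N, or if a joint passes its speed limit or range.

## Working session

There is one attempt and no reset: what is moved stays moved. The work goes in short steps, Python scripts to look and compute and a tool call to move; the robot and the scene stay as the last step left them, time stands still between calls to the robot, and variables do not carry over. Pictures are saved under pics/ and viewed, and the job is handed in when it is done.

Besides the shell and the picture viewer there is one more tool, called after "Call:" as name(argument=value, ...) on one line, values as JSON. step_arm: Moves the arm, as the interface text tells. Its arguments: {"type":"object","properties":{"linear":{"type":"array"},"rotation":{"type":"array"},"gripper":{"type":"array"},"newtons":{"type":"number"}},"required":["linear","rotation","gripper"]}

```bash
mkdir -p pics; ls; python3 - <<'E'
from rig import arm
import cv2
s=arm.get_state();print(s)
for n in ("scene","top"):
    im=arm.grab_frame(n);cv2.imwrite(f"pics/{n}0.png",im[:,:,::-1])
    print(n,arm.camera_info(n))
E
```

```text
pics
{'time': 0.0, 'q': array([-1.25136851e+00,  5.28212136e-02,  1.40171155e+00, -2.45540743e-05,
        1.68860933e+00, -7.03289453e-02]), 'qvel': array([-0.00180503,  0.00010251,  0.00088706,  0.00057596, -0.00022791,
        0.00130025]), 'effort': array([ 5.58549687e-05, -3.81663966e+01, -3.60190737e+01, -1.01437693e-04,
        6.16856996e-03, -1.89878006e-05]), 'tcp_pos': array([ 0.19939707, -0.48536831,  0.2494872 ]), 'tool_rot': array([-7.67204228e-04,  9.81071211e-01,  1.93645754e-01, -1.08340274e-04]), 'wrist_force': array([-1.16121523,  0.02148155,  0.03756411]), 'torque': array([-0.01243235,  0.02333188,  0.01226645]), 'opening': 1.0031877023794948}
scene {'camera_matrix': array([[429.99362162,   0.        , 323.82419403],
       [  0.        , 429.99362162, 198.38255471],
       [  0.        ,   0.        ,   1.        ]]), 'pose': array([[-0.88375637, -0.24851366,  0.39650428,  0.07868117],
       [-0.46792586,  0.47743058, -0.74371059,  0.85624111],
       [-0.00448103, -0.84279357, -0.53821828,  0.76015232],
       [ 0.        ,  0.        ,  0.        ,  1.        ]])}
top {'camera_matrix': array([[364.96264968,   0.        , 322.2400328 ],
       [  0.        , 364.96264968, 199.73820213],
       [  0.        ,   0.        ,   1.        ]]), 'pose': array([[-0.02339547, -0.98674164,  0.16060382,  0.42949316],
       [-0.99918481,  0.02836574,  0.02872448, -0.05209796],
       [-0.03289928, -0.15980088, -0.98660089,  1.03957338],
       [ 0.        ,  0.        ,  0.        ,  1.        ]])}
```

View pics/scene0.png

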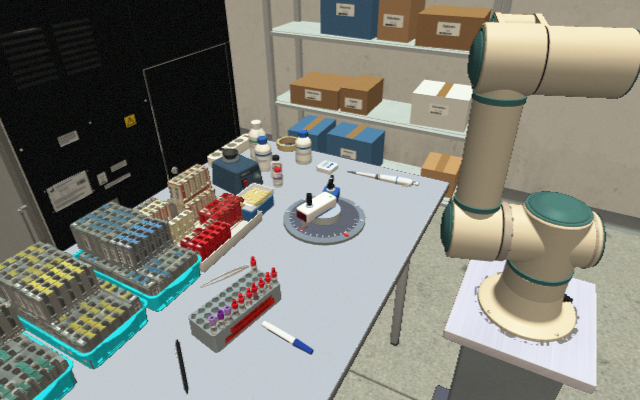

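View pics/top0.png

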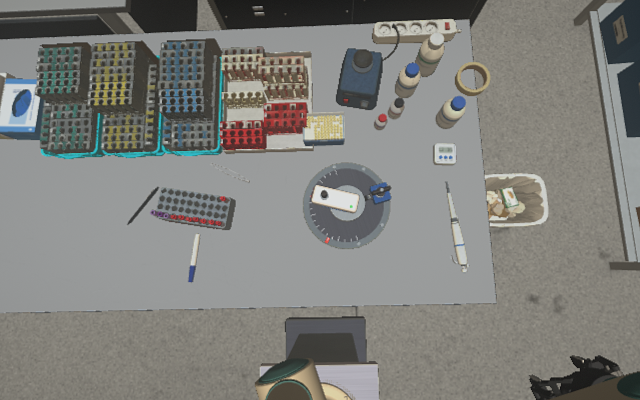

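```bash
python3 - <<'E'
import cv2
a=cv2.imread("pics/top0.png")[150:260,290:410];cv2.imwrite("pics/top0z.png",cv2.resize(a,None,fx=5,fy=5,interpolation=cv2.INTER_CUBIC))
a=cv2.imread("pics/scene0.png")[170:250,270:380];cv2.imwrite("pics/scene0z.png",cv2.resize(a,None,fx=7,fy=7,interpolation=cv2.INTER_CUBIC))
E
```

```text
(no output)
```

View pics/top0z.png

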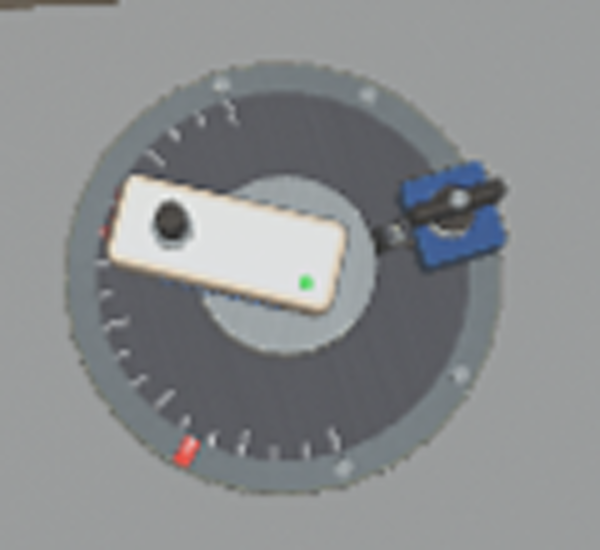

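View pics/scene0z.png

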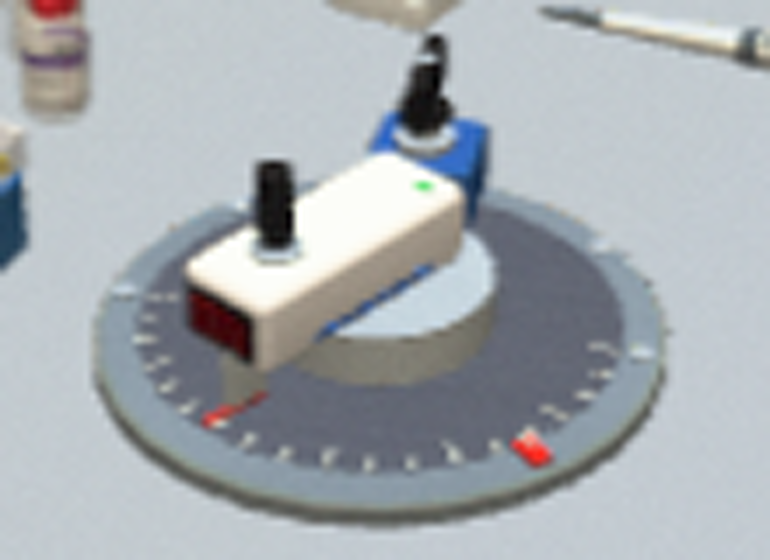

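```bash
cat > h.py <<'E'
from rig import arm
import numpy as np, cv2
from scipy.spatial.transform import Rotation as R
def ray(ci,u,v,z):
    K=ci["camera_matrix"];P=ci["pose"]
    d=P[:3,:3]@np.linalg.solve(K,[u,v,1]);o=P[:3,3]
    return o+d*(z-o[2])/d[2]
def proj(ci,p):
    K=ci["camera_matrix"];P=ci["pose"]
    c=(np.atleast_2d(p)-P[:3,3])@P[:3,:3]; q=c@K.T
    return q[:,:2]/q[:,2:]
def rot(s=None):
    w,x,y,z=(s or arm.get_state())["tool_rot"]
    return R.from_quat([x,y,z,w])
E
python3 - <<'E'
from h import *
ci=arm.camera_info("top")
z=lambda a,b:((a+.5)/5-.5+290,(b+.5)/5-.5+150)
for n,a,b,h in [("rimL",66,277,.014),("rimR",501,277,.014),("rimT",285,60,.014),("rimB",285,494,.014),("knob",458,199,.092),("bar1",410,216,.092),("bar2",503,186,.092),("handle",172,215,.121),("tab",187,451,.02),("ptr",105,230,.017)]:
    print(n,ray(ci,*z(a,b),h).round(4))
c=arm.camera_info("wrist");print(c)
s=arm.get_state();print("cam in tool",rot(s).inv().apply(c["pose"][:3,3]-s["tcp_pos"]),(rot(s).inv().as_matrix()@c["pose"][:3,:3]).round(3))
E
```

```text
rimL [0.5829 0.0335 0.014 ]
rimR [ 0.5759 -0.2127  0.014 ]
rimT [ 0.7061 -0.0953  0.014 ]
rimB [ 0.4574 -0.0868  0.014 ]
knob [ 0.6068 -0.1802  0.092 ]
bar1 [ 0.5985 -0.1547  0.092 ]
bar2 [ 0.6131 -0.2041  0.092 ]
handle [ 0.5974 -0.0303  0.121 ]
tab [ 0.4823 -0.033   0.02  ]
ptr [0.6088 0.0106 0.017 ]
{'camera_matrix': array([[300.79870145,   0.        , 317.46160411],
       [  0.        , 300.79870145, 201.50991399],
       [  0.        ,   0.        ,   1.        ]]), 'pose': array([[ 0.37945051, -0.87638743, -0.29658453,  0.27540069],
       [-0.92521147, -0.35977932, -0.12059258, -0.45374995],
       [-0.00101916,  0.32016232, -0.94736215,  0.37287528],
       [ 0.        ,  0.        ,  0.        ,  1.        ]])}
cam in tool [ 0.08228835 -0.00056318 -0.12330263] [[-0.001 -0.947 -0.32 ]
 [ 1.    -0.001  0.   ]
 [-0.    -0.32   0.947]]
```

```bash
cat >> h.py <<'E'
def down(yaw_deg): # tool x at yaw, z down
    a=np.radians(yaw_deg);c,s=np.cos(a),np.sin(a)
    return R.from_matrix(np.array([[c,s,0],[s,-c,0],[0,0,-1.]]))
def plan(p,yaw,n,s=None,dec=1):
    s=s or arm.get_state(); r0=rot(s);p0=s["tcp_pos"];r1=down(yaw)
    rv=(r0.inv()*r1).as_rotvec(); L=[];W=[]
    for i in range(n):
        r=r0*R.from_rotvec(rv*i/n)
        L.append([round(float(x),dec) for x in r.inv().apply((np.array(p)-p0)/n)*1000]); W.append([round(float(x),3) for x in np.degrees(rv/n)/6])
    for i in range(0,n,8): print("linear",L[i:i+8],"\nrot",W[i:i+8])
def show():
    s=arm.get_state();r=rot(s).as_matrix()
    print("t",round(s["time"],2),"tcp",s["tcp_pos"].round(4),"yaw",np.degrees(np.arctan2(r[1,0],r[0,0])).round(2),"tilt",r[:2,2].round(4),"F",s["wrist_force"].round(2),"T",s["torque"].round(3),"open",round(s["opening"]*85.4,1))
    return s
E
python3 -c "
from h import *
plan([.607,-.18,.25],106.2,16)"
```

```text
linear [[30.8, -8.0, -0.0], [31.4, -5.1, -0.0], [31.8, -2.2, -0.0], [31.8, 0.7, -0.0], [31.6, 3.6, -0.0], [31.2, 6.5, -0.0], [30.4, 9.3, -0.0], [29.5, 12.0, -0.0]] 
rot [[-0.001, -0.001, -0.874], [-0.001, -0.001, -0.874], [-0.001, -0.001, -0.874], [-0.001, -0.001, -0.874], [-0.001, -0.001, -0.874], [-0.001, -0.001, -0.874], [-0.001, -0.001, -0.874], [-0.001, -0.001, -0.874]]
linear [[28.3, 14.7, -0.0], [26.8, 17.2, -0.0], [25.1, 19.6, -0.0], [23.2, 21.8, -0.0], [21.1, 23.8, -0.0], [18.9, 25.6, -0.0], [16.5, 27.2, -0.0], [13.9, 28.6, -0.0]] 
rot [[-0.001, -0.001, -0.874], [-0.001, -0.001, -0.874], [-0.001, -0.001, -0.874], [-0.001, -0.001, -0.874], [-0.001, -0.001, -0.874], [-0.001, -0.001, -0.874], [-0.001, -0.001, -0.874], [-0.001, -0.001, -0.874]]
```

Call:
step_arm(linear=[[30.8,-8,0],[31.4,-5.1,0],[31.8,-2.2,0],[31.8,0.7,0],[31.6,3.6,0],[31.2,6.5,0],[30.4,9.3,0],[29.5,12,0]], rotation=[[0,0,-0.874],[0,0,-0.874],[0,0,-0.874],[0,0,-0.874],[0,0,-0.874],[0,0,-0.874],[0,0,-0.874],[0,0,-0.874]], gripper=[50,50,50,50,50,50,50,50])

```text
time: 0.77
tcp_pos: [0.4043, -0.3318, 0.2499]
tool_rot: [-0.0, 0.846, 0.534, -0.0]
wrist_force: [-0.1, -0.3, 0.5]
opening: 0.587
```

Call:
step_arm(linear=[[28.3,14.7,0],[26.8,17.2,0],[25.1,19.6,0],[23.2,21.8,0],[21.1,23.8,0],[18.9,25.6,0],[16.5,27.2,0],[13.9,28.6,0]], rotation=[[0,0,-0.874],[0,0,-0.874],[0,0,-0.874],[0,0,-0.874],[0,0,-0.874],[0,0,-0.874],[0,0,-0.874],[0,0,-0.874]], gripper=[50,50,50,50,50,50,50,50])

```text
time: 1.43
tcp_pos: [0.6081, -0.179, 0.2497]
tool_rot: [-0.0, 0.598, 0.801, -0.0]
wrist_force: [0.3, -0.3, 0.2]
opening: 0.587
```

Call:
step_arm(linear=[[0,0,0],[0,0,0]], rotation=[[0,0,0],[0,0,0]], gripper=[50,50])

```text
time: 1.6
tcp_pos: [0.6077, -0.179, 0.2489]
tool_rot: [-0.001, 0.599, 0.8, -0.0]
wrist_force: [0.0, 0.1, -0.1]
opening: 0.588
```

```bash
python3 - <<'E'
from h import *
show()
ci=arm.camera_info("wrist");im=arm.grab_frame("wrist")
np.savez("w1.npz",K=ci["camera_matrix"],P=ci["pose"])
cv2.imwrite("pics/w1.png",im[:,:,::-1])
E
```

```text
t 1.6 tcp [ 0.6077 -0.179   0.2489] yaw 106.35 tilt [-0.0021  0.0005] F [ 0.02  0.12 -0.12] T [-0.021 -0.047 -0.046] open 50.2
```

View pics/w1.png

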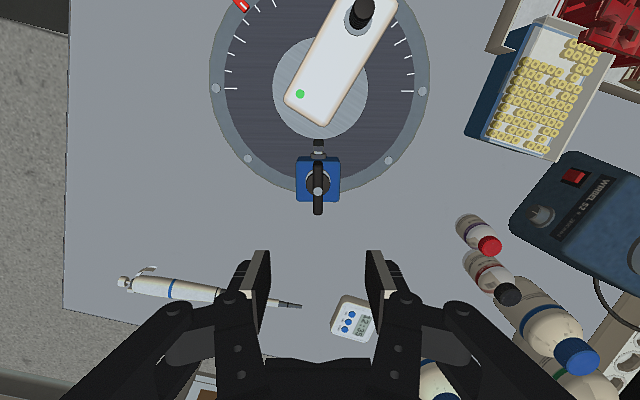

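```bash
python3 - <<'E'
import cv2
a=cv2.imread("pics/w1.png")
cv2.imwrite("pics/w1z.png",cv2.resize(a[140:220,265:365],None,fx=7,fy=7,interpolation=cv2.INTER_CUBIC))
cv2.imwrite("pics/w1y.png",cv2.resize(a[0:145,200:440],None,fx=3.3,fy=3.3,interpolation=cv2.INTER_CUBIC))
E
```

```text
(no output)
```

View pics/w1z.png

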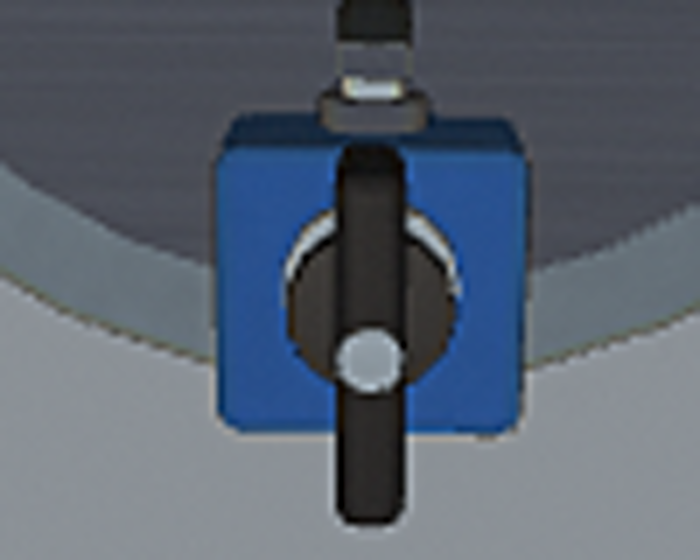

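View pics/w1y.png

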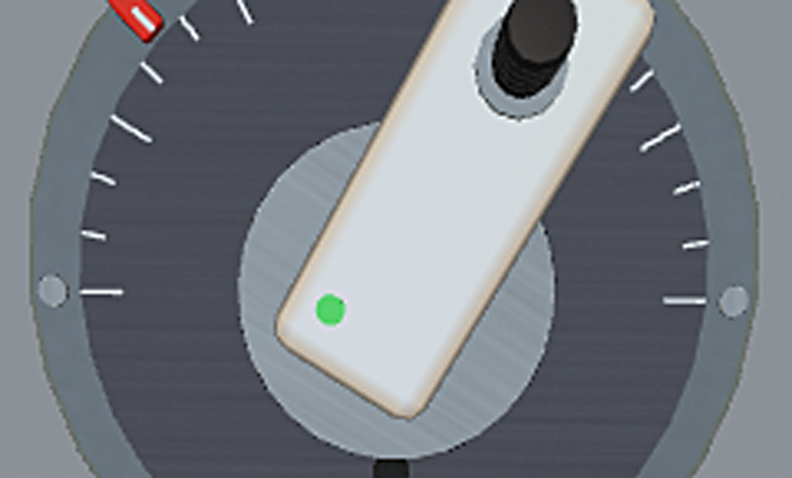

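```bash
python3 - <<'E'
from h import *
d=np.load("w1.npz");ci={"camera_matrix":d["K"],"pose":d["P"]}
z=lambda a,b:((a+.5)/3.3-.5+200,(b+.5)/3.3-.5)
z7=lambda a,b:((a+.5)/7-.5+265,(b+.5)/7-.5+140)
A=ray(ci,*z(53,291),.015);B=ray(ci,*z(734,301),.015)
C=(A+B)/2;print(A,B,C,"basex",np.degrees(np.arctan2(*(B-A)[1::-1])))
K=ray(ci,*z7(370,360),.093);print("knob",K,np.linalg.norm((K-C)[:2]),"basey",np.degrees(np.arctan2(*(C-K)[1::-1])))
E1=ray(ci,*z7(371,165),.092);E2=ray(ci,*z7(370,525),.092);print(E1,E2,np.linalg.norm(E1-E2),(E1+E2)/2,np.degrees(np.arctan2(*(E1-E2)[1::-1])))
print("width",ray(ci,*z7(337,430),.092)-ray(ci,*z7(405,430),.092))
T=ray(ci,*z(156,35),.017);print("tab",T,np.linalg.norm((T-C)[:2]),np.degrees(np.arctan2(*(T-C)[1::-1])))
T=ray(ci,*z(135,10),.02);print("tab line",T,np.linalg.norm((T-C)[:2]),np.degrees(np.arctan2(*(T-C)[1::-1])))
H=ray(ci,*z(540,28),.121);print("handle",H,np.linalg.norm((H-C)[:2]),np.degrees(np.arctan2(*(H-C)[1::-1])))
E
```

```text
[ 0.47165641 -0.11916854  0.015     ] [ 0.69307958 -0.05766773  0.015     ] [ 0.58236799 -0.08841814  0.015     ] basex 15.522758257666567
knob [ 0.60730273 -0.17978797  0.093     ] 0.09471107817313135 basey 105.2642788688128
[ 0.59981765 -0.15373102  0.092     ] [ 0.61428256 -0.20364352  0.092     ] 0.051966246913384036 [ 0.6070501  -0.17868727  0.092     ] 106.1618732330926
width [-9.16597237e-03 -2.68446600e-03 -5.55111512e-17]
tab [ 0.48986124 -0.03627061  0.017     ] 0.10619257792121889 150.58935054573664
tab line [ 0.48309499 -0.03208502  0.02      ] 0.11414266761522678 150.4269734763078
handle [ 0.59802857 -0.02975282  0.121     ] 0.06071962429414943 75.05353969607269
```

```bash
python3 -c "
from h import *
plan([.6072,-.1796,.082],106.1,6)"
```

```text
linear [[0.0, 0.1, 27.9], [0.0, 0.1, 27.9], [0.1, 0.1, 27.9], [0.1, 0.1, 27.9], [0.1, 0.1, 27.9], [0.1, 0.1, 27.9]] 
rot [[-0.002, -0.001, 0.004], [-0.002, -0.001, 0.004], [-0.002, -0.001, 0.004], [-0.002, -0.001, 0.004], [-0.002, -0.001, 0.004], [-0.002, -0.001, 0.004]]
```

Call:
step_arm(linear=[[0,0.1,27.9],[0,0.1,27.9],[0.1,0.1,27.9],[0.1,0.1,27.9],[0.1,0.1,27.9],[0.1,0.1,27.9],[0,0,0]], rotation=[[-0.002,-0.001,0.004],[-0.002,-0.001,0.004],[-0.002,-0.001,0.004],[-0.002,-0.001,0.004],[-0.002,-0.001,0.004],[-0.002,-0.001,0.004],[0,0,0]], gripper=[50,50,50,50,50,40,30])

```text
time: 2.23
tcp_pos: [0.6043, -0.1796, 0.0763]
tool_rot: [-0.004, 0.602, 0.798, -0.001]
wrist_force: [13.1, 4.4, -12.1]
opening: 0.359
```

```bash
python3 - <<'E'
from h import *
show()
im=arm.grab_frame("wrist")
cv2.imwrite("pics/w2.png",im[:,:,::-1])
show()
E
```

```text
t 2.23 tcp [ 0.6043 -0.1796  0.0763] yaw 105.95 tilt [-0.0069  0.0035] F [ 13.15   4.38 -12.07] T [ 0.672 -2.237  0.004] open 30.6
t 2.28 tcp [ 0.6057 -0.1797  0.0796] yaw 105.98 tilt [-0.0031  0.0025] F [ 0.22 -0.48  0.06] T [ 0.002 -0.03  -0.037] open 30.1
```

View pics/w2.png

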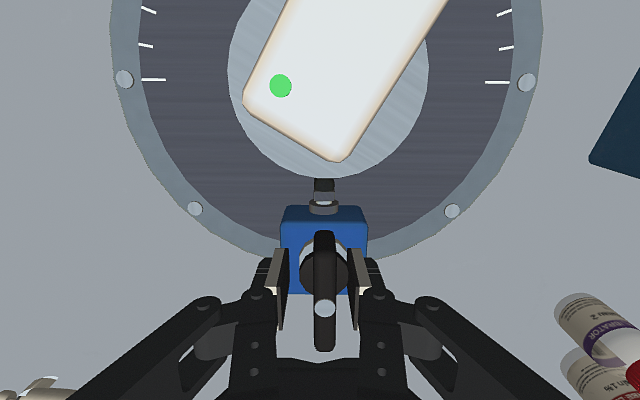

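Call:
step_arm(linear=[[0,0,0],[0,0,0]], rotation=[[0,0,0],[0,0,0]], gripper=[30,30])

```text
time: 2.45
tcp_pos: [0.6079, -0.1807, 0.0851]
tool_rot: [0.002, 0.602, 0.799, 0.0]
wrist_force: [0.3, 0.2, 0.9]
opening: 0.358
```

```bash
python3 - <<'E'
from h import *
s=show()
im=arm.grab_frame("wrist")
cv2.imwrite("pics/w3.png",cv2.resize(im[200:360,240:400,::-1],None,fx=4,fy=3.7))
plan([.6072,-.1796,.082],106.1,1)
E
```

```text
t 2.45 tcp [ 0.6079 -0.1807  0.0851] yaw 106.02 tilt [ 0.0035 -0.0015] F [0.34 0.16 0.93] T [ 0.016 -0.037  0.016] open 30.5
linear [[1.2, -0.6, 3.2]] 
rot [[0.032, 0.025, -0.011]]
```

View pics/w3.png

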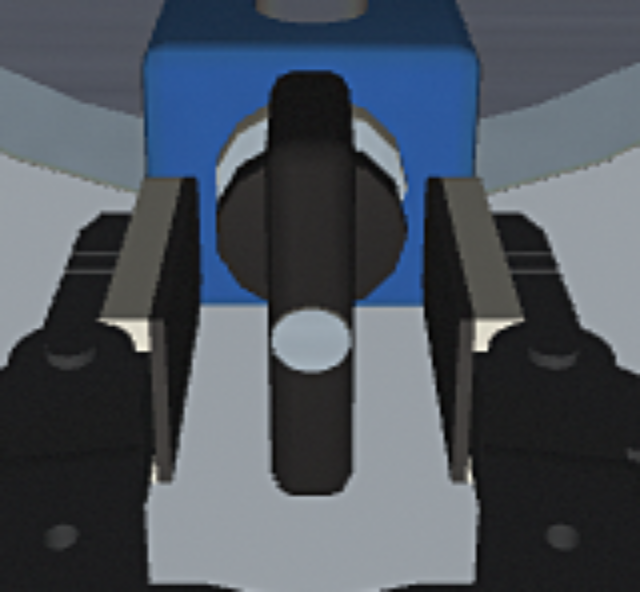

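Call:
step_arm(linear=[[0,0,0],[0,0,0],[0,0,0]], rotation=[[0,0,0],[0,0,0],[0,0,0]], gripper=[30,30,30])

```text
time: 2.75
tcp_pos: [0.6078, -0.1799, 0.0837]
tool_rot: [0.001, 0.601, 0.799, 0.0]
wrist_force: [-0.2, -0.3, -0.8]
opening: 0.355
```

```bash
python3 - <<'E'
from h import *
s=show()
plan([.6072,-.1796,.082],106.1,1)
E
```

```text
t 2.75 tcp [ 0.6078 -0.1799  0.0837] yaw 106.08 tilt [ 0.0023 -0.0008] F [-0.23 -0.3  -0.82] T [ 0.035 -0.007  0.011] open 30.3
linear [[0.5, -0.5, 1.7]] 
rot [[0.019, 0.013, -0.003]]
```

Call:
step_arm(linear=[[0.5,-0.4,1.5],[0,0,0],[0,0,0],[0,0,0],[0,0,0]], rotation=[[0.015,0.01,0],[0,0,0],[0,0,0],[0,0,0],[0,0,0]], gripper=[20,14,0,0,0], newtons=110)

```text
time: 3.17
tcp_pos: [0.6076, -0.1798, 0.0839]
tool_rot: [0.001, 0.601, 0.799, 0.0]
wrist_force: [-4.4, -0.4, 10.8]
opening: 0.221
```

```bash
python3 - <<'E'
from h import *
s=show()
E
```

```text
t 3.17 tcp [ 0.6076 -0.1798  0.0839] yaw 106.09 tilt [ 0.0016 -0.0012] F [-4.43 -0.41 10.75] T [ 0.014  0.83  -0.017] open 18.9
```

Call:
step_arm(linear=[[0,0,0],[0,0,0]], rotation=[[0,0,0],[0,0,0]], gripper=[0,0])

```text
time: 3.33
tcp_pos: [0.6076, -0.1799, 0.0838]
tool_rot: [0.001, 0.601, 0.799, -0.0]
wrist_force: [-4.5, 0.0, 10.1]
opening: 0.215
```

```bash
python3 - <<'E'
from h import *
s=show()
im=arm.grab_frame("wrist")
cv2.imwrite("pics/w4.png",cv2.resize(im[200:360,240:400,::-1],None,fx=4,fy=3.7))
E
```

```text
t 3.33 tcp [ 0.6076 -0.1799  0.0838] yaw 106.09 tilt [ 0.0015 -0.0012] F [-4.48e+00  1.00e-02  1.01e+01] T [0.045 0.824 0.02 ] open 18.3
```

View pics/w4.png

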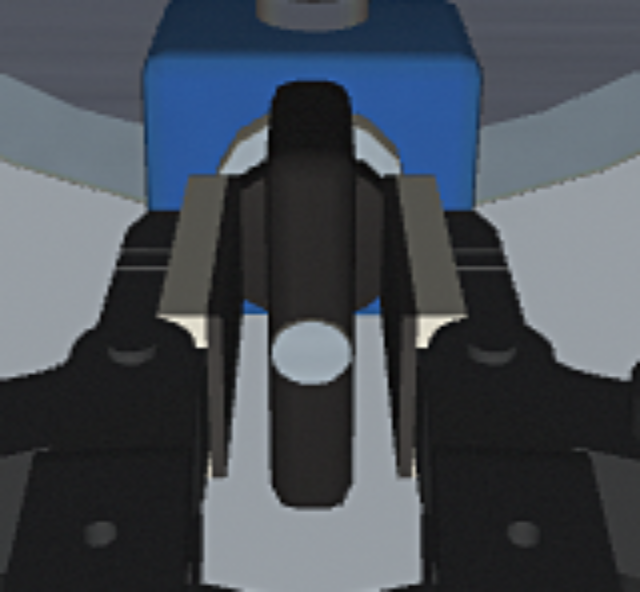

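Call:
step_arm(linear=[[0,0,0],[0,0,-2],[0,0,-2.5],[0,0,0],[0,0,0],[0,0,0],[0,0,0]], rotation=[[0,0,0],[0,0,0],[0,0,0],[0,0,0],[0,0,0],[0,0,0],[0,0,0]], gripper=[24,24,24,0,0,0,0])

```text
time: 3.97
tcp_pos: [0.6074, -0.1796, 0.0843]
tool_rot: [0.0, 0.601, 0.799, -0.0]
wrist_force: [6.9, -3.5, -8.6]
opening: 0.21
```

```bash
python3 - <<'E'
from h import *
s=show()
im=arm.grab_frame("wrist")
cv2.imwrite("pics/w5.png",cv2.resize(im[200:360,240:400,::-1],None,fx=4,fy=3.7))
E
```

```text
t 3.97 tcp [ 0.6074 -0.1796  0.0843] yaw 106.07 tilt [ 0.     -0.0002] F [ 6.86 -3.54 -8.58] T [-0.574 -1.131 -0.067] open 17.9
```

View pics/w5.png

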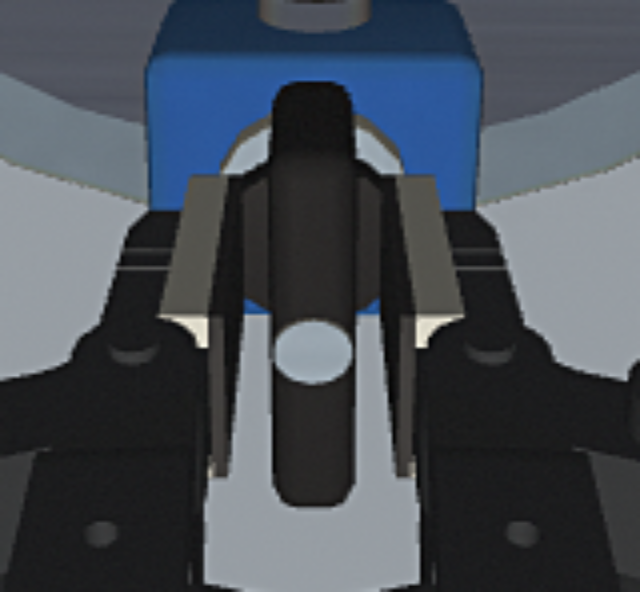

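Call:
step_arm(linear=[[0,0,0],[0,0,-1],[0,0,0],[0,0,0],[0,0,0]], rotation=[[0,0,0],[0,0,0],[0,0,0],[0,0,0],[0,0,0]], gripper=[30,30,30,30,30])

```text
time: 4.43
tcp_pos: [0.6072, -0.1793, 0.0873]
tool_rot: [-0.0, 0.601, 0.799, 0.0]
wrist_force: [0.2, 0.3, 0.4]
opening: 0.351
```

```bash
python3 - <<'E'
from h import *
s=show()
im=arm.grab_frame("wrist")
cv2.imwrite("pics/w6.png",cv2.resize(im[200:360,240:400,::-1],None,fx=4,fy=3.7))
im=arm.grab_frame("scene")
cv2.imwrite("pics/s6.png",cv2.resize(im[150:250,270:400,::-1],None,fx=6,fy=6,interpolation=cv2.INTER_CUBIC))
E
```

```text
t 4.43 tcp [ 0.6072 -0.1793  0.0873] yaw 106.1 tilt [-0.0001  0.0002] F [0.18 0.3  0.43] T [ 0.043  0.018 -0.002] open 30.0
```

View pics/w6.png

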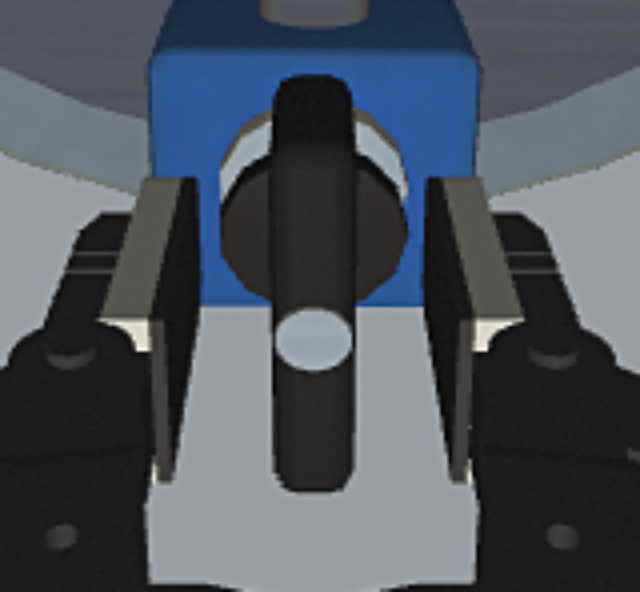

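View pics/s6.png

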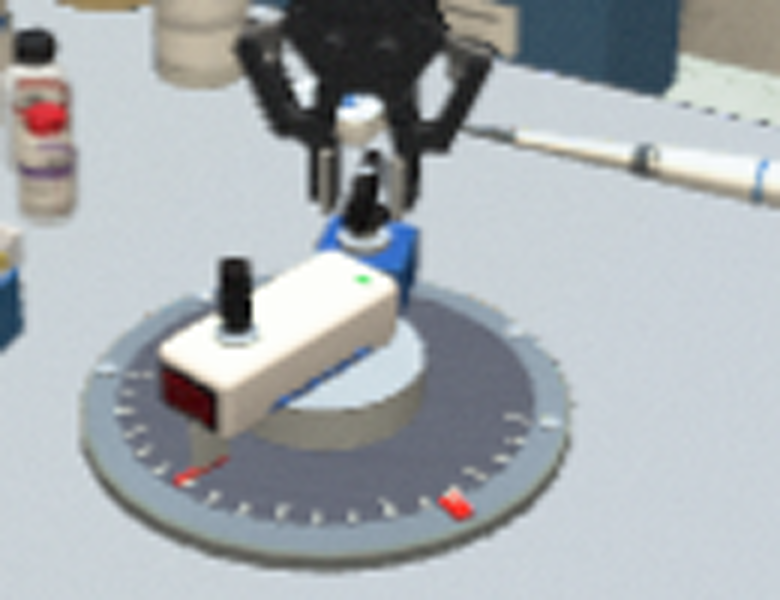

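Call:
step_arm(linear=[[0,0,-1],[0,0,0],[0,0,0],[0,0,0],[0,0,0],[0,0,0]], rotation=[[0,0,0],[0,0,0],[0,0,0],[0,0,0],[0,0,0],[0,0,0]], gripper=[20,0,0,0,0,0])

```text
time: 5.03
tcp_pos: [0.6074, -0.1793, 0.0885]
tool_rot: [0.0, 0.601, 0.799, 0.0]
wrist_force: [-1.2, 0.8, 4.7]
opening: 0.088
```

```bash
python3 - <<'E'
from h import *
s=show()
E
```

```text
t 5.03 tcp [ 0.6074 -0.1793  0.0885] yaw 106.1 tilt [0.0005 0.0001] F [-1.21  0.82  4.69] T [0.118 0.139 0.1  ] open 7.5
```

Call:
step_arm(linear=[[0,0,0],[0,0,0],[0,0,0],[0,0,0]], rotation=[[0,0,-0.5],[0,0,-0.5],[0,0,-0.5],[0,0,-0.5]], gripper=[0,0,0,0])

```text
time: 5.37
tcp_pos: [0.6072, -0.1794, 0.0885]
tool_rot: [-0.0, 0.514, 0.858, 0.0]
wrist_force: [-1.8, 0.8, 4.9]
opening: 0.093
```

```bash
python3 - <<'E'
from h import *
s=show()
E
```

```text
t 5.37 tcp [ 0.6072 -0.1794  0.0885] yaw 118.19 tilt [0.     0.0002] F [-1.79  0.79  4.87] T [ 0.159  0.355 -0.453] open 8.0
```

Call:
step_arm(linear=[[0,0,0],[0,0,0],[0,0,0],[0,0,0],[0,0,0],[0,0,0],[0,0,0],[0,0,0]], rotation=[[0,0,-0.75],[0,0,-0.75],[0,0,-0.75],[0,0,-0.75],[0,0,-0.75],[0,0,-0.75],[0,0,-0.7],[0,0,0]], gripper=[0,0,0,0,0,0,0,0])

```text
time: 6.03
tcp_pos: [0.6068, -0.1798, 0.0885]
tool_rot: [-0.0, 0.263, 0.965, -0.0]
wrist_force: [-3.7, -0.1, 6.4]
opening: 0.09
```

Call:
step_arm(linear=[[0,0,0],[0,0,0]], rotation=[[0,0,0],[0,0,0]], gripper=[0,0])

```text
time: 6.2
tcp_pos: [0.6068, -0.1798, 0.0885]
tool_rot: [-0.0, 0.265, 0.964, -0.0]
wrist_force: [-3.8, -1.2, 6.2]
opening: 0.09
```

```bash
python3 - <<'E'
from h import *
s=show()
im=arm.grab_frame("wrist")
cv2.imwrite("pics/w7.png",im[:,:,::-1])
E
```

```text
t 6.2 tcp [ 0.6068 -0.1798  0.0885] yaw 149.28 tilt [-0.001  -0.0006] F [-3.84 -1.18  6.18] T [-0.048  0.6    0.177] open 7.7
```

View pics/w7.png

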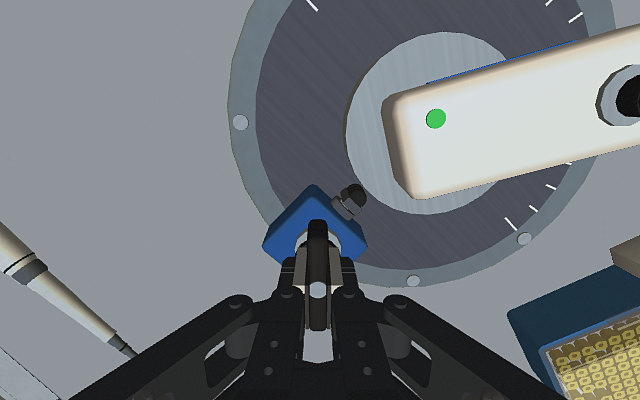

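Call:
step_arm(linear=[[0,0,0],[0,0,0],[0,0,-5],[0,0,-20],[0,0,-25],[0,0,-20],[0,0,-6]], rotation=[[0,0,0],[0,0,0],[0,0,0],[0,0,0],[0,0,0],[0,0,0],[0,0,0]], gripper=[30,30,40,40,40,40,40])

```text
time: 6.83
tcp_pos: [0.6085, -0.1798, 0.1683]
tool_rot: [0.003, 0.265, 0.964, -0.0]
wrist_force: [1.0, -0.8, 0.8]
opening: 0.466
```

```bash
python3 - <<'E'
from h import *
s=show()
plan([.5975,-.0281,.165],75.2,14)
E
```

```text
t 6.83 tcp [ 0.6085 -0.1798  0.1683] yaw 149.3 tilt [ 0.0055 -0.0018] F [ 0.98 -0.75  0.82] T [-0.014 -0.031 -0.025] open 39.8
linear [[6.2, 8.9, 0.2], [7.0, 8.3, 0.2], [7.7, 7.6, 0.2], [8.4, 6.9, 0.2], [9.0, 6.1, 0.2], [9.5, 5.2, 0.2], [10.0, 4.3, 0.2], [10.3, 3.4, 0.2]] 
rot [[0.003, 0.003, 0.882], [0.003, 0.003, 0.882], [0.003, 0.003, 0.882], [0.003, 0.003, 0.882], [0.003, 0.003, 0.882], [0.003, 0.003, 0.882], [0.003, 0.003, 0.882], [0.003, 0.003, 0.882]]
linear [[10.6, 2.4, 0.2], [10.8, 1.4, 0.2], [10.9, 0.4, 0.2], [10.8, -0.6, 0.2], [10.7, -1.6, 0.2], [10.6, -2.6, 0.2]] 
rot [[0.003, 0.003, 0.882], [0.003, 0.003, 0.882], [0.003, 0.003, 0.882], [0.003, 0.003, 0.882], [0.003, 0.003, 0.882], [0.003, 0.003, 0.882]]
```

Call:
step_arm(linear=[[6.2,8.9,0],[7,8.3,0],[7.7,7.6,0],[8.4,6.9,0],[9,6.1,0],[9.5,5.2,0],[10,4.3,0],[10.3,3.4,0]], rotation=[[0,0,0.882],[0,0,0.882],[0,0,0.882],[0,0,0.882],[0,0,0.882],[0,0,0.882],[0,0,0.882],[0,0,0.882]], gripper=[40,40,40,40,40,40,40,40])

```text
time: 7.5
tcp_pos: [0.6006, -0.0921, 0.1629]
tool_rot: [-0.001, 0.597, 0.802, -0.0]
wrist_force: [0.1, -0.6, 0.1]
opening: 0.468
```

Call:
step_arm(linear=[[10.6,2.4,0],[10.8,1.4,0],[10.9,0.4,0],[10.8,-0.6,0],[10.7,-1.6,0],[10.6,-2.6,0],[0,0,0],[0,0,0]], rotation=[[0,0,0.882],[0,0,0.882],[0,0,0.882],[0,0,0.882],[0,0,0.882],[0,0,0.882],[0,0,0],[0,0,0]], gripper=[40,40,40,40,40,40,40,40])

```text
time: 8.17
tcp_pos: [0.5959, -0.0275, 0.1632]
tool_rot: [-0.0, 0.791, 0.612, -0.0]
wrist_force: [-0.3, -1.1, -0.5]
opening: 0.469
```

```bash
python3 - <<'E'
from h import *
s=show()
ci=arm.camera_info("wrist");im=arm.grab_frame("wrist")
np.savez("w8.npz",K=ci["camera_matrix"],P=ci["pose"])
cv2.imwrite("pics/w8.png",im[:,:,::-1])
print(proj(ci,[[.5975,-.0281,.121],[.5975,-.0281,.082]]))
E
```

```text
t 8.17 tcp [ 0.5959 -0.0275  0.1632] yaw 75.41 tilt [-0.0013  0.0001] F [-0.33 -1.06 -0.45] T [-0.076 -0.002 -0.054] open 40.0
[[321.27820035 243.4083443 ]
 [320.64435774 219.29118546]]
```

View pics/w8.png

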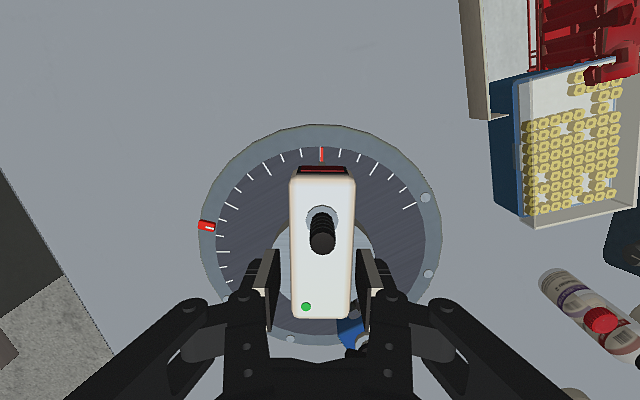

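Call:
step_arm(linear=[[-0.2,1.7,8],[0,0,16],[0,0,18],[0,0,10],[0,0,3],[0,0,0],[0,0,0]], rotation=[[0,0,0],[0,0,0],[0,0,0],[0,0,0],[0,0,0],[0,0,0],[0,0,0]], gripper=[40,40,35,30,30,30,30], newtons=20)

```text
time: 8.8
tcp_pos: [0.598, -0.0286, 0.1096]
tool_rot: [0.0, 0.792, 0.61, 0.0]
wrist_force: [0.8, -0.3, -0.2]
opening: 0.353
```

Call:
step_arm(linear=[[0,0,0],[0,0,0],[0,0,0],[0,0,0]], rotation=[[0,0,0],[0,0,0],[0,0,0],[0,0,0]], gripper=[18,0,0,0])

```text
time: 9.13
tcp_pos: [0.5983, -0.0285, 0.1102]
tool_rot: [0.001, 0.792, 0.61, 0.001]
wrist_force: [-0.4, -1.2, 5.1]
opening: 0.174
```

```bash
python3 - <<'E'
from h import *
s=show()
E
```

```text
t 9.13 tcp [ 0.5983 -0.0285  0.1102] yaw 75.21 tilt [ 0.0019 -0.0001] F [-0.44 -1.23  5.14] T [-0.045 -0.05   0.074] open 14.9
```

Call:
step_arm(linear=[[0,-2.2,0],[-0.1,-2.2,0],[-0.1,-2.2,0]], rotation=[[0,0,-0.333],[0,0,-0.333],[0,0,-0.333]], gripper=[0,0,0])

```text
time: 9.38
tcp_pos: [0.592, -0.0271, 0.1103]
tool_rot: [0.001, 0.759, 0.651, 0.001]
wrist_force: [1.2, -0.4, 4.1]
opening: 0.181
```

```bash
python3 - <<'E'
from h import *
s=show()
E
```

```text
t 9.38 tcp [ 0.592  -0.0271  0.1103] yaw 81.3 tilt [ 0.0025 -0.    ] F [ 1.15 -0.43  4.1 ] T [-0.069 -0.185  0.023] open 15.5
```

Call:
step_arm(linear=[[-0.2,-5.4,0],[-0.2,-5.4,0],[-0.2,-5.4,0],[-0.2,-5.4,0],[-0.3,-5.4,0],[-0.2,-5.4,0],[-0.2,-5.4,0],[-0.3,-5.4,0]], rotation=[[0,0,-0.8333],[0,0,-0.8333],[0,0,-0.8333],[0,0,-0.8333],[0,0,-0.8333],[0,0,-0.8333],[0,0,-0.8333],[0,0,-0.8333]], gripper=[0,0,0,0,0,0,0,0])

```text
time: 10.05
tcp_pos: [0.5502, -0.0353, 0.1102]
tool_rot: [0.001, 0.489, 0.872, 0.001]
wrist_force: [0.3, 0.4, 3.8]
opening: 0.18
```

```bash
python3 - <<'E'
from h import *
s=show()
d=s["tcp_pos"][:2]-[.5815,-.088];print(np.hypot(*d),np.degrees(np.arctan2(d[1],d[0])))
E
```

```text
t 10.05 tcp [ 0.5502 -0.0353  0.1102] yaw 121.45 tilt [ 0.0023 -0.    ] F [0.31 0.39 3.78] T [-0.063 -0.149 -0.09 ] open 15.3
0.0613388984279037 120.73551825587472
```

Call:
step_arm(linear=[[-0.2,-5.4,0],[-0.2,-5.4,0],[-0.2,-5.4,0],[-0.2,-5.4,0],[0,-2.7,0],[0,0,0],[0,0,0],[0,0,0]], rotation=[[0,0,-0.8333],[0,0,-0.8333],[0,0,-0.8333],[0,0,-0.8333],[0,0,-0.417],[0,0,0],[0,0,0],[0,0,0]], gripper=[0,0,0,0,0,0,0,0])

```text
time: 10.72
tcp_pos: [0.5322, -0.0516, 0.1102]
tool_rot: [0.001, 0.312, 0.95, 0.0]
wrist_force: [-0.7, 0.2, 6.5]
opening: 0.178
```

```bash
python3 - <<'E'
from h import *
s=show()
d=s["tcp_pos"][:2]-[.5815,-.088];print(np.hypot(*d),np.degrees(np.arctan2(d[1],d[0])))
ci=arm.camera_info("wrist");im=arm.grab_frame("wrist")
np.savez("w9.npz",K=ci["camera_matrix"],P=ci["pose"])
cv2.imwrite("pics/w9.png",im[:,:,::-1])
cv2.imwrite("pics/w9z.png",cv2.resize(im[0:140,220:420,::-1],None,fx=4,fy=4,interpolation=cv2.INTER_CUBIC))
E
```

```text
t 10.72 tcp [ 0.5322 -0.0516  0.1102] yaw 143.63 tilt [ 0.0015 -0.0003] F [-0.69  0.19  6.48] T [-0.11   0.177  0.042] open 15.2
0.061297137267314616 143.51750524335574
```

View pics/w9.png

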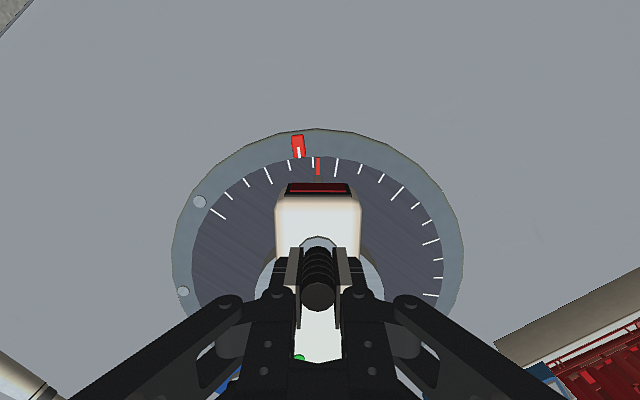

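View pics/w9z.png

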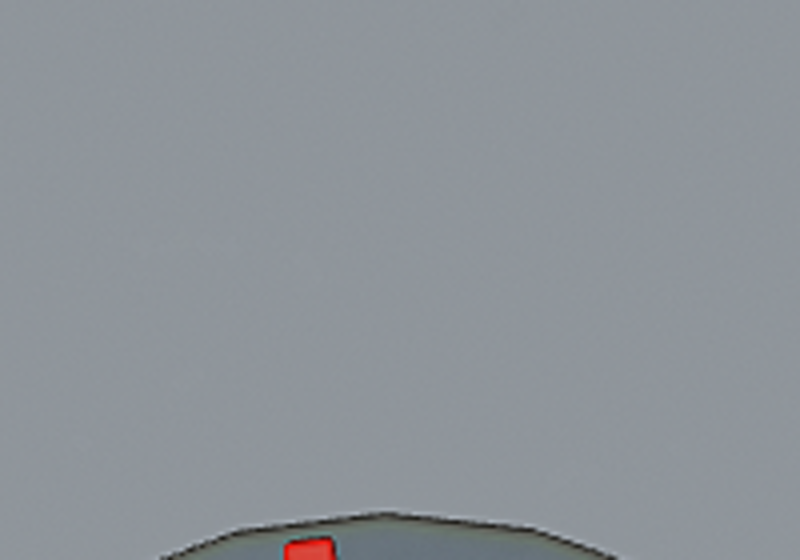

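```bash
python3 - <<'E'
import cv2
a=cv2.imread("pics/w9.png")
cv2.imwrite("pics/w9y.png",cv2.resize(a[125:195,270:370],None,fx=8,fy=8,interpolation=cv2.INTER_CUBIC))
E
```

```text
(no output)
```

View pics/w9y.png

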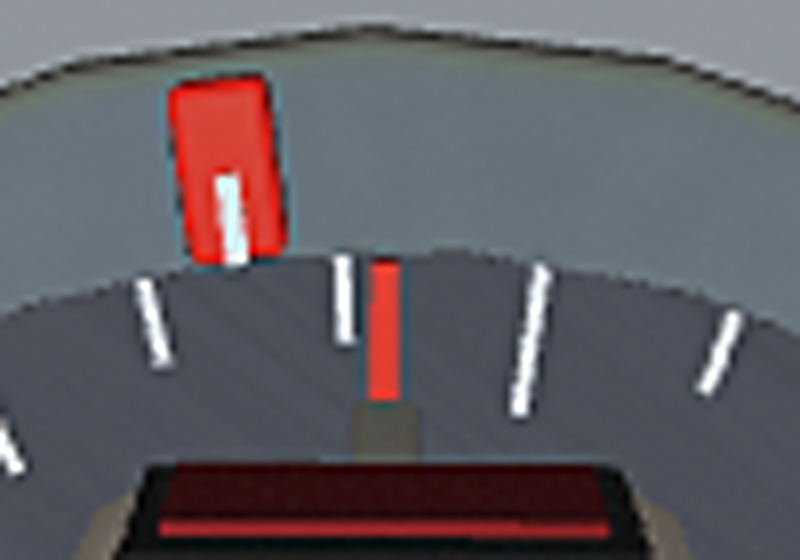

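```bash
python3 - <<'E'
from h import *
d=np.load("w9.npz");ci={"camera_matrix":d["K"],"pose":d["P"]}
z=lambda a,b:((a+.5)/8-.5+270,(b+.5)/8-.5+125)
C=np.array([.5815,-.088,0])
for n,a,b,h in [("ptr",386,262,.017),("ptrbase",384,400,.017),("tab in",238,258,.017),("white in",235,262,.02),("white out",228,178,.02),("tab outer",217,82,.02)]:
    p=ray(ci,*z(a,b),h);v=p-C;print(n,p.round(4),np.hypot(v[0],v[1]).round(4),np.degrees(np.arctan2(v[1],v[0])).round(2))
E
```

```text
ptr [ 0.4974 -0.0255  0.017 ] 0.1048 143.37
ptrbase [ 0.5076 -0.0332  0.017 ] 0.092 143.45
tab in [ 0.4892 -0.036   0.017 ] 0.1059 150.63
white in [ 0.489 -0.036  0.02 ] 0.1061 150.67
white out [ 0.4827 -0.032   0.02  ] 0.1136 150.44
tab outer [ 0.4755 -0.0276  0.02  ] 0.122 150.34
```

Call:
step_arm(linear=[[0,-2,0],[-0.1,-3.6,0],[-0.1,-2.1,0],[0,0,0],[0,0,0],[0,0,0]], rotation=[[0,0,-0.308],[0,0,-0.555],[0,0,-0.323],[0,0,0],[0,0,0],[0,0,0]], gripper=[0,0,0,0,0,0])

```text
time: 11.27
tcp_pos: [0.5281, -0.058, 0.1102]
tool_rot: [0.001, 0.253, 0.968, 0.0]
wrist_force: [-1.5, -0.2, 6.5]
opening: 0.18
```

```bash
cat > look.py <<'E'
from h import *
import sys
s=show();n=sys.argv[1]
ci=arm.camera_info("wrist");im=arm.grab_frame("wrist")
np.savez(n+".npz",K=ci["camera_matrix"],P=ci["pose"])
cv2.imwrite(f"pics/{n}.png",im[:,:,::-1])
cv2.imwrite(f"pics/{n}y.png",cv2.resize(im[125:195,270:370,::-1],None,fx=8,fy=8,interpolation=cv2.INTER_CUBIC))
E
python3 look.py w10
```

```text
t 11.27 tcp [ 0.5281 -0.058   0.1102] yaw 150.75 tilt [ 0.0013 -0.0003] F [-1.55 -0.24  6.48] T [-0.056  0.253 -0.059] open 15.4
```

View pics/w10y.png

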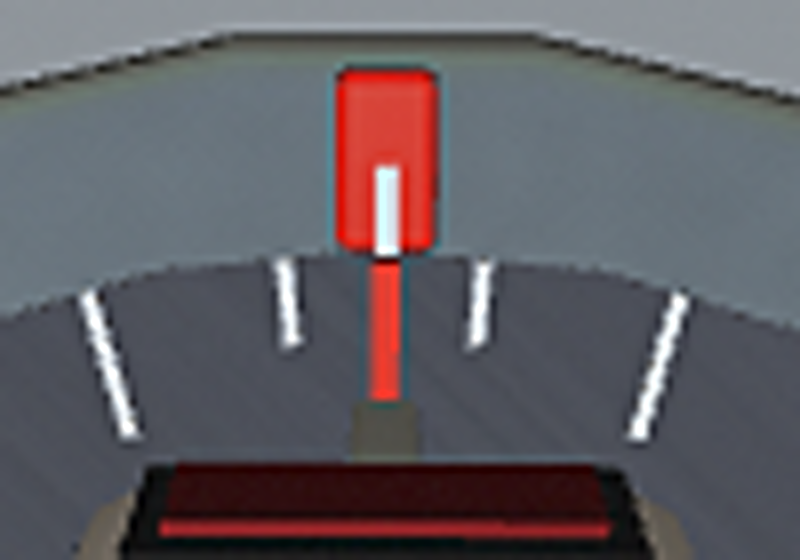

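Call:
step_arm(linear=[[0,0,0],[0,0,0],[0,0,-4],[0,0,-14],[0,0,-20],[0,0,-14],[0,0,-4],[0,0,0]], rotation=[[0,0,0],[0,0,0],[0,0,0],[0,0,0],[0,0,0],[0,0,0],[0,0,0],[0,0,0]], gripper=[35,35,35,35,35,35,35,35])

```text
time: 11.98
tcp_pos: [0.5281, -0.0579, 0.1661]
tool_rot: [0.001, 0.252, 0.968, 0.0]
wrist_force: [-0.3, -0.6, 1.2]
opening: 0.41
```

```bash
python3 look.py w11; python3 -c "
import cv2
a=cv2.imread('pics/w11.png');cv2.imwrite('pics/w11y.png',cv2.resize(a[130:220,270:370],None,fx=6.6,fy=6.6,interpolation=cv2.INTER_CUBIC))
from h import *
plan([.6072,-.1795,.165],149.3,12)"
```

```text
t 11.98 tcp [ 0.5281 -0.0579  0.1661] yaw 150.81 tilt [ 0.0018 -0.0001] F [-0.32 -0.6   1.21] T [-0.017 -0.027  0.065] open 35.0
linear [[-10.7, -5.6, -0.0], [-10.8, -5.6, -0.0], [-10.8, -5.6, -0.0], [-10.8, -5.5, -0.0], [-10.8, -5.5, -0.0], [-10.8, -5.5, -0.0], [-10.8, -5.5, -0.0], [-10.8, -5.4, -0.0]] 
rot [[0.0, -0.0, 0.021], [0.0, -0.0, 0.021], [0.0, -0.0, 0.021], [0.0, -0.0, 0.021], [0.0, -0.0, 0.021], [0.0, -0.0, 0.021], [0.0, -0.0, 0.021], [0.0, -0.0, 0.021]]
linear [[-10.8, -5.4, -0.0], [-10.8, -5.4, -0.0], [-10.9, -5.4, -0.0], [-10.9, -5.4, -0.0]] 
rot [[0.0, -0.0, 0.021], [0.0, -0.0, 0.021], [0.0, -0.0, 0.021], [0.0, -0.0, 0.021]]
```

View pics/w11y.png

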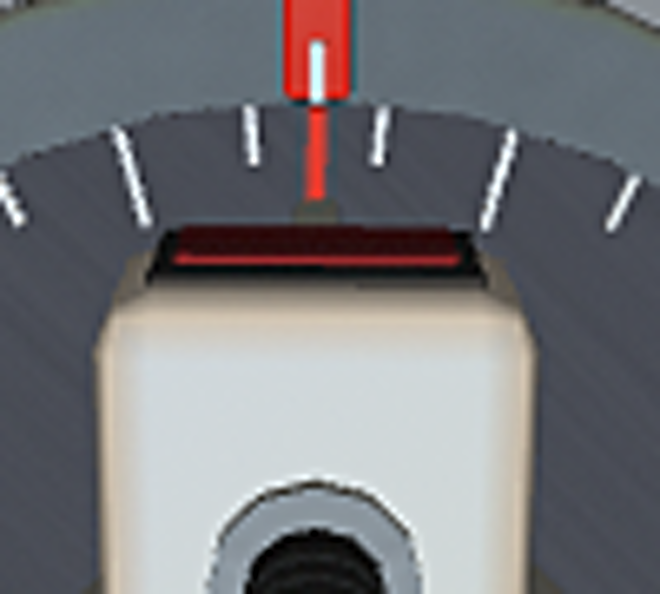

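Still aligned after release. Back to the knob.

Call:
step_arm(linear=[[-8,-4,0],[-16,-8,0],[-18,-9.3,0],[-18,-9.3,0],[-18,-9.3,0],[-18,-9.3,0],[-18,-9.3,0],[-15.6,-7.6,0]], rotation=[[0,0,0.03],[0,0,0.03],[0,0,0.03],[0,0,0.03],[0,0,0.03],[0,0,0.03],[0,0,0.03],[0,0,0.04]], gripper=[35,35,35,35,35,35,35,35])

```text
time: 12.7
tcp_pos: [0.6072, -0.1814, 0.1629]
tool_rot: [-0.001, 0.265, 0.964, 0.0]
wrist_force: [-0.3, -0.3, 0.2]
opening: 0.407
```

Call:
step_arm(linear=[[0,0,0],[0,0,0],[0,0,0]], rotation=[[0,0,0],[0,0,0],[0,0,0]], gripper=[35,35,35])

```text
time: 12.95
tcp_pos: [0.6066, -0.1795, 0.1637]
tool_rot: [-0.001, 0.265, 0.964, 0.0]
wrist_force: [0.2, -0.4, 0.3]
opening: 0.411
```

```bash
python3 look.py w12; python3 -c "
from h import *
plan([.6070,-.1796,.0885],149.3,5)"
```

```text
t 12.95 tcp [ 0.6066 -0.1795  0.1637] yaw 149.31 tilt [-0.0023  0.0011] F [ 0.23 -0.4   0.35] T [ 0.035 -0.006  0.022] open 35.1
linear [[-0.1, -0.0, 15.1], [-0.1, -0.0, 15.1], [-0.1, -0.0, 15.1], [-0.1, -0.0, 15.1], [-0.1, -0.0, 15.1]] 
rot [[-0.0, -0.004, 0.001], [-0.0, -0.004, 0.001], [-0.0, -0.004, 0.001], [-0.0, -0.004, 0.001], [-0.0, -0.004, 0.001]]
```

View pics/w12.png

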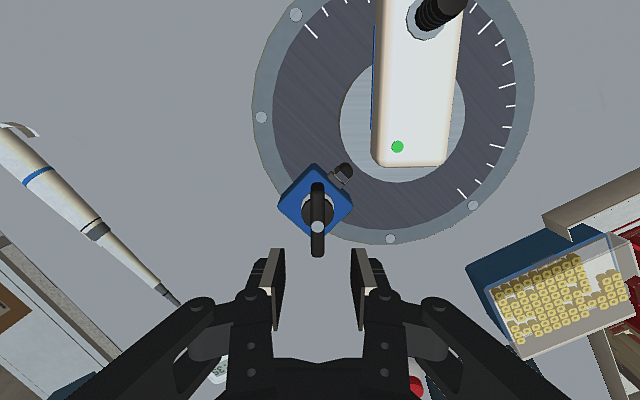

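Call:
step_arm(linear=[[-0.3,0,8],[-0.3,0,18],[0,0,23],[0,0,18],[0,0,8],[0,0,0],[0,0,0],[0,0,0]], rotation=[[0,-0.01,0],[0,-0.01,0],[0,0,0],[0,0,0],[0,0,0],[0,0,0],[0,0,0],[0,0,0]], gripper=[35,35,35,35,30,30,30,30], newtons=110)

```text
time: 13.67
tcp_pos: [0.6084, -0.1802, 0.0916]
tool_rot: [0.002, 0.264, 0.964, -0.0]
wrist_force: [-1.0, -0.3, 1.4]
opening: 0.354
```

```bash
python3 look.py w13; cat > feel.py <<'E'
from h import *
import sys
n=int(sys.argv[1]) if len(sys.argv)>1 else 5
K=np.array([.6072,-.1796]);L=[]
for i in range(n):
    s=arm.get_state();F=s["wrist_force"]; d=s["tcp_pos"][:2]-K
    L.append([s["torque"][2],d[0]*F[1]-d[1]*F[0]]+list(F))
    arm.grab_frame("wrist")
L=np.array(L);s=show();print("Tz",L[:,0].round(3),"mean %.4f sd %.4f"%(L[:,0].mean(),L[:,0].std()),"corr %.4f"%L[:,1].mean(),"F",L[:,2:].mean(0).round(2))
E
python3 -c "
from h import *
a=cv2.imread('pics/w13.png')[200:360,240:400];cv2.imwrite('pics/w13.png',cv2.resize(a,None,fx=4,fy=3.7))
plan([.6070,-.1796,.0885],149.3,1)"; python3 feel.py 3
```

```text
t 13.67 tcp [ 0.6084 -0.1802  0.0916] yaw 149.33 tilt [ 0.0038 -0.0017] F [-0.99 -0.28  1.38] T [ 0.041 -0.013 -0.019] open 30.2
linear [[1.6, -0.2, 3.3]] 
rot [[0.005, 0.044, 0.004]]
t 13.87 tcp [ 0.6081 -0.1802  0.0911] yaw 149.32 tilt [ 0.0033 -0.0015] F [ 0.53 -0.72 -0.82] T [0.031 0.02  0.037] open 30.1
Tz [ 0.022 -0.036 -0.019] mean -0.0113 sd 0.0244 corr 0.0002 F [-0.01  0.22 -0.24]
```

View pics/w13.png

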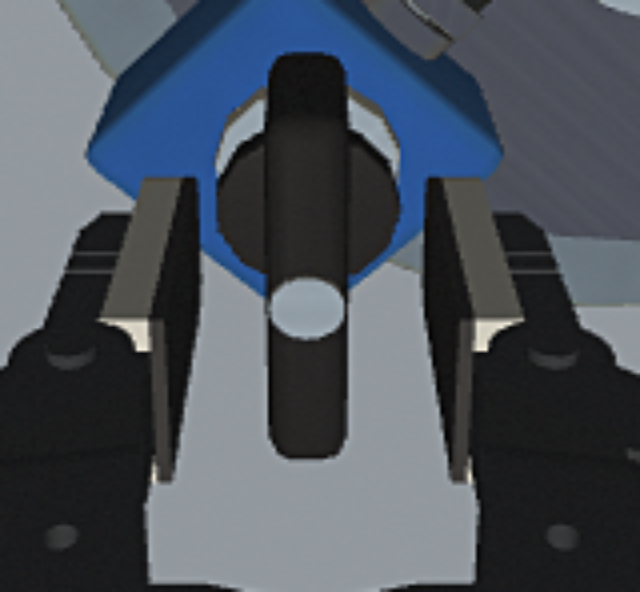

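Call:
step_arm(linear=[[1,0,2.3],[0,0,0],[0,0,0],[0,0,0],[0,0,0],[0,0,0],[0,0,0],[0,0,0]], rotation=[[0,0.03,0],[0,0,0],[0,0,0],[0,0,0],[0,0,0],[0,0,0],[0,0,0],[0,0,0]], gripper=[30,30,18,0,0,0,0,0])

```text
time: 14.53
tcp_pos: [0.6067, -0.1798, 0.0878]
tool_rot: [-0.001, 0.265, 0.964, 0.0]
wrist_force: [-3.1, -0.5, 2.8]
opening: 0.096
```

```bash
python3 feel.py 4
```

```text
t 14.73 tcp [ 0.6067 -0.1797  0.0878] yaw 149.31 tilt [-0.0015  0.0005] F [-4.53 -1.38  4.01] T [-0.121  0.667  0.115] open 7.8
Tz [0.109 0.07  0.092 0.061] mean 0.0830 sd 0.0188 corr -0.0001 F [-3.35 -0.79  3.69]
```

Call:
step_arm(linear=[[0,0,0],[0,0,0],[0,0,0],[0,0,0],[0,0,0],[0,0,0],[0,0,0],[0,0,0]], rotation=[[0,0,0.5],[0,0,0.8],[0,0,0.8],[0,0,0.8],[0,0,0.8],[0,0,0.5],[0,0,0],[0,0,0]], gripper=[0,0,0,0,0,0,0,0])

```text
time: 15.4
tcp_pos: [0.607, -0.1793, 0.0878]
tool_rot: [-0.001, 0.468, 0.884, 0.0]
wrist_force: [-1.9, 1.0, 3.6]
opening: 0.09
```

```bash
python3 feel.py 4
```

```text
t 15.6 tcp [ 0.607  -0.1794  0.0878] yaw 124.17 tilt [-0.0006  0.0011] F [-1.25  1.71  4.44] T [0.272 0.189 0.012] open 7.9
Tz [-0.107 -0.143 -0.042 -0.023] mean -0.0788 sd 0.0482 corr 0.0002 F [-1.5   1.16  3.86]
```

Call:
step_arm(linear=[[0,0,0],[0,0,0],[0,0,0],[0,0,0]], rotation=[[0,0,0.333],[0,0,0],[0,0,0],[0,0,0]], gripper=[0,0,0,0])

```text
time: 15.93
tcp_pos: [0.607, -0.1794, 0.0878]
tool_rot: [-0.0, 0.483, 0.875, 0.0]
wrist_force: [-0.9, 1.9, 5.1]
opening: 0.085
```

```bash
python3 feel.py 6
```

```text
t 16.23 tcp [ 0.6071 -0.1794  0.0878] yaw 122.15 tilt [-0.0006  0.0009] F [-0.28  3.4   4.44] T [ 0.593 -0.046  0.219] open 7.9
Tz [0.109 0.253 0.261 0.247 0.246 0.256] mean 0.2287 sd 0.0537 corr -0.0003 F [-0.2   2.39  4.65]
```

Call:
step_arm(linear=[[0,0,0],[0,0,0],[0,0,0],[0,0,0]], rotation=[[0,0,0.333],[0,0,0],[0,0,0],[0,0,0]], gripper=[0,0,0,0])

```text
time: 16.57
tcp_pos: [0.6071, -0.1794, 0.0878]
tool_rot: [-0.0, 0.499, 0.867, 0.0]
wrist_force: [0.9, 4.1, 5.6]
opening: 0.086
```

```bash
python3 feel.py 6
```

```text
t 16.87 tcp [ 0.6071 -0.1794  0.0878] yaw 120.18 tilt [-0.0005  0.0011] F [0.72 3.08 5.25] T [ 0.648 -0.208  0.126] open 7.9
Tz [0.116 0.112 0.091 0.109 0.106 0.123] mean 0.1093 sd 0.0100 corr -0.0007 F [1.08 3.63 5.26]
```

Call:
step_arm(linear=[[0,0,0],[0,0,0],[0,0,0],[0,0,0]], rotation=[[0,0,0.167],[0,0,0.167],[0,0,0],[0,0,0]], gripper=[0,0,0,0])

```text
time: 17.2
tcp_pos: [0.6071, -0.1794, 0.0878]
tool_rot: [-0.0, 0.514, 0.858, 0.0]
wrist_force: [1.2, 4.4, 5.4]
opening: 0.091
```

```bash
python3 feel.py 5
```

```text
t 17.45 tcp [ 0.6071 -0.1793  0.0878] yaw 118.16 tilt [-0.0004  0.001 ] F [0.83 3.74 6.16] T [ 0.687 -0.278  0.229] open 8.2
Tz [0.258 0.239 0.226 0.249 0.22 ] mean 0.2383 sd 0.0141 corr -0.0008 F [1.51 4.11 4.91]
```

Call:
step_arm(linear=[[0,0,0],[0,0,0],[0,0,0],[0,0,0]], rotation=[[0,0,0.167],[0,0,0.167],[0,0,0],[0,0,0]], gripper=[0,0,0,0])

```text
time: 17.78
tcp_pos: [0.6071, -0.1793, 0.0878]
tool_rot: [-0.0, 0.529, 0.849, 0.0]
wrist_force: [2.2, 3.9, 4.3]
opening: 0.09
```

```bash
python3 feel.py 5
```

```text
t 18.03 tcp [ 0.6071 -0.1793  0.0878] yaw 116.11 tilt [-0.0003  0.0011] F [1.56 3.89 4.49] T [ 0.721 -0.348  0.255] open 7.7
Tz [0.244 0.206 0.293 0.247 0.208] mean 0.2396 sd 0.0318 corr -0.0009 F [2.27 3.97 4.86]
```

Call:
step_arm(linear=[[0,0,0],[0,0,0],[0,0,0],[0,0,0]], rotation=[[0,0,0.167],[0,0,0.167],[0,0,0],[0,0,0]], gripper=[0,0,0,0])

```text
time: 18.37
tcp_pos: [0.6072, -0.1793, 0.0878]
tool_rot: [-0.0, 0.544, 0.839, 0.0]
wrist_force: [2.5, 4.7, 4.9]
opening: 0.092
```

```bash
python3 feel.py 5
```

```text
t 18.62 tcp [ 0.6072 -0.1793  0.0878] yaw 114.08 tilt [-0.0002  0.0011] F [2.24 4.73 4.85] T [ 0.802 -0.46   0.218] open 7.4
Tz [0.231 0.157 0.227 0.242 0.288] mean 0.2291 sd 0.0420 corr -0.0009 F [2.64 4.44 4.66]
```

Call:
step_arm(linear=[[0,0,0],[0,0,0],[0,0,0],[0,0,0]], rotation=[[0,0,0.167],[0,0,0.167],[0,0,0],[0,0,0]], gripper=[0,0,0,0])

```text
time: 18.95
tcp_pos: [0.6072, -0.1793, 0.0878]
tool_rot: [-0.0, 0.559, 0.829, 0.0]
wrist_force: [3.1, 4.8, 5.8]
opening: 0.092
```

```bash
python3 feel.py 5
```

```text
t 19.2 tcp [ 0.6072 -0.1793  0.0878] yaw 112.08 tilt [-0.0002  0.0011] F [2.57 3.41 4.87] T [ 0.748 -0.533  0.249] open 7.9
Tz [0.213 0.239 0.249 0.212 0.245] mean 0.2314 sd 0.0160 corr -0.0009 F [3.15 4.47 5.28]
```

Call:
step_arm(linear=[[0,0,0],[0,0,0],[0,0,0],[0,0,0]], rotation=[[0,0,0.167],[0,0,0.167],[0,0,0],[0,0,0]], gripper=[0,0,0,0])

```text
time: 19.53
tcp_pos: [0.6072, -0.1793, 0.0878]
tool_rot: [-0.0, 0.573, 0.82, 0.0]
wrist_force: [3.9, 4.8, 4.3]
opening: 0.088
```

```bash
python3 feel.py 5
```

```text
t 19.78 tcp [ 0.6072 -0.1793  0.0878] yaw 110.07 tilt [-0.      0.0011] F [3.37 4.12 4.43] T [ 0.774 -0.546  0.255] open 7.9
Tz [0.237 0.181 0.177 0.265 0.238] mean 0.2197 sd 0.0346 corr -0.0010 F [3.53 4.54 4.54]
```

Call:
step_arm(linear=[[0,0,0],[0,0,0],[0,0,0],[0,0,0]], rotation=[[0,0,0.167],[0,0,0.167],[0,0,0],[0,0,0]], gripper=[0,0,0,0])

```text
time: 20.12
tcp_pos: [0.6073, -0.1793, 0.0878]
tool_rot: [-0.0, 0.587, 0.809, 0.0]
wrist_force: [4.6, 4.2, 3.6]
opening: 0.088
```

```bash
python3 feel.py 5
```

```text
t 20.37 tcp [ 0.6073 -0.1793  0.0878] yaw 108.07 tilt [0.     0.0011] F [3.43 4.59 4.94] T [ 0.838 -0.565  0.268] open 7.8
Tz [0.237 0.161 0.243 0.219 0.241] mean 0.2204 sd 0.0310 corr -0.0009 F [3.82 4.46 4.44]
```

Call:
step_arm(linear=[[0,0,0],[0,0,0],[0,0,0],[0,0,0]], rotation=[[0,0,0.167],[0,0,0.167],[0,0,0],[0,0,0]], gripper=[0,0,0,0])

```text
time: 20.7
tcp_pos: [0.6073, -0.1793, 0.0878]
tool_rot: [-0.0, 0.601, 0.799, 0.001]
wrist_force: [4.2, 3.9, 4.1]
opening: 0.088
```

```bash
python3 feel.py 5
```

```text
t 20.95 tcp [ 0.6073 -0.1793  0.0878] yaw 106.06 tilt [0.0002 0.0011] F [3.02 4.84 4.3 ] T [ 0.77  -0.605  0.292] open 7.7
Tz [0.227 0.295 0.167 0.268 0.225] mean 0.2365 sd 0.0436 corr -0.0008 F [3.85 4.56 4.66]
```

Call:
step_arm(linear=[[0,0,0],[0,0,0],[0,0,0],[0,0,0]], rotation=[[0,0,0.167],[0,0,0.167],[0,0,0],[0,0,0]], gripper=[0,0,0,0])

```text
time: 21.28
tcp_pos: [0.6074, -0.1792, 0.0878]
tool_rot: [-0.0, 0.615, 0.788, 0.001]
wrist_force: [4.2, 4.9, 4.8]
opening: 0.09
```

```bash
python3 feel.py 8
```

```text
t 21.68 tcp [ 0.6074 -0.1792  0.0878] yaw 104.06 tilt [0.0003 0.0011] F [3.16 4.59 3.94] T [ 0.796 -0.608  0.22 ] open 7.7
Tz [0.13  0.185 0.275 0.253 0.243 0.246 0.219 0.247] mean 0.2246 sd 0.0436 corr -0.0008 F [4.23 4.49 4.35]
```

Call:
step_arm(linear=[[0,0,0],[0,0,0],[0,0,0],[0,0,0]], rotation=[[0,0,0.167],[0,0,0.167],[0,0,0],[0,0,0]], gripper=[0,0,0,0])

```text
time: 22.02
tcp_pos: [0.6074, -0.1792, 0.0878]
tool_rot: [-0.0, 0.629, 0.777, 0.001]
wrist_force: [3.9, 4.2, 4.0]
opening: 0.091
```

```bash
python3 feel.py 8
```

```text
t 22.42 tcp [ 0.6074 -0.1792  0.0878] yaw 102.06 tilt [0.0004 0.0011] F [3.92 5.27 3.9 ] T [ 0.831 -0.705  0.217] open 7.3
Tz [0.243 0.243 0.253 0.188 0.207 0.222 0.229 0.174] mean 0.2196 sd 0.0263 corr -0.0005 F [4.07 4.87 4.22]
```

Call:
step_arm(linear=[[0,0,0],[0,0,0],[0,0,0],[0,0,0]], rotation=[[0,0,0.167],[0,0,0.167],[0,0,0],[0,0,0]], gripper=[0,0,0,0])

```text
time: 22.75
tcp_pos: [0.6074, -0.1792, 0.0878]
tool_rot: [-0.0, 0.642, 0.766, 0.001]
wrist_force: [4.4, 5.4, 3.9]
opening: 0.093
```

```bash
python3 feel.py 8
```

```text
t 23.15 tcp [ 0.6074 -0.1792  0.0878] yaw 100.06 tilt [0.0005 0.0011] F [4.57 4.43 4.  ] T [ 0.788 -0.755  0.176] open 7.8
Tz [0.272 0.225 0.259 0.233 0.218 0.214 0.247 0.233] mean 0.2376 sd 0.0189 corr -0.0005 F [4.43 4.65 4.23]
```

Call:
step_arm(linear=[[0,0,0],[0,0,0],[0,0,0],[0,0,0]], rotation=[[0,0,0.167],[0,0,0.167],[0,0,0],[0,0,0]], gripper=[0,0,0,0])

```text
time: 23.48
tcp_pos: [0.6075, -0.1792, 0.0878]
tool_rot: [-0.0, 0.656, 0.755, 0.001]
wrist_force: [4.6, 5.4, 3.9]
opening: 0.092
```

```bash
python3 feel.py 8
```

```text
t 23.88 tcp [ 0.6075 -0.1792  0.0878] yaw 98.05 tilt [0.0006 0.0011] F [4.53 5.76 4.24] T [ 0.834 -0.793  0.214] open 7.6
Tz [0.201 0.163 0.234 0.236 0.217 0.251 0.246 0.2  ] mean 0.2186 sd 0.0274 corr -0.0005 F [4.75 4.67 4.04]
```

Call:
step_arm(linear=[[0,0,0],[0,0,0],[0,0,0],[0,0,0]], rotation=[[0,0,0.167],[0,0,0.167],[0,0,0],[0,0,0]], gripper=[0,0,0,0])

```text
time: 24.22
tcp_pos: [0.6075, -0.1792, 0.0878]
tool_rot: [-0.0, 0.669, 0.743, 0.001]
wrist_force: [5.2, 4.7, 4.2]
opening: 0.091
```

```bash
python3 feel.py 8
```

```text
t 24.62 tcp [ 0.6075 -0.1792  0.0878] yaw 96.05 tilt [0.0007 0.0011] F [4.57 4.56 3.74] T [ 0.892 -0.848  0.199] open 7.7
Tz [0.171 0.24  0.241 0.21  0.231 0.272 0.214 0.182] mean 0.2202 sd 0.0310 corr -0.0003 F [4.69 4.75 3.65]
```

Call:
step_arm(linear=[[0,0,0],[0,0,0],[0,0,0],[0,0,0]], rotation=[[0,0,0.167],[0,0,0.167],[0,0,0],[0,0,0]], gripper=[0,0,0,0])

```text
time: 24.95
tcp_pos: [0.6075, -0.1792, 0.0878]
tool_rot: [-0.0, 0.682, 0.732, 0.001]
wrist_force: [5.0, 4.1, 4.2]
opening: 0.091
```

```bash
python3 feel.py 8
```

```text
t 25.35 tcp [ 0.6076 -0.1792  0.0878] yaw 94.05 tilt [0.0008 0.0011] F [4.9  4.66 3.83] T [ 0.804 -0.856  0.237] open 7.7
Tz [0.211 0.225 0.214 0.273 0.236 0.178 0.198 0.201] mean 0.2171 sd 0.0268 corr -0.0004 F [5.09 4.55 3.77]
```

Call:
step_arm(linear=[[0,0,0],[0,0,0],[0,0,0],[0,0,0]], rotation=[[0,0,0.167],[0,0,0.167],[0,0,0],[0,0,0]], gripper=[0,0,0,0])

```text
time: 25.68
tcp_pos: [0.6076, -0.1792, 0.0878]
tool_rot: [-0.0, 0.694, 0.72, 0.001]
wrist_force: [5.0, 4.0, 3.5]
opening: 0.093
```

```bash
python3 feel.py 8
```

```text
t 26.08 tcp [ 0.6076 -0.1792  0.0878] yaw 92.04 tilt [0.0009 0.0011] F [5.37 5.28 3.28] T [ 0.798 -0.906  0.213] open 7.9
Tz [0.229 0.244 0.226 0.197 0.242 0.139 0.253 0.19 ] mean 0.2150 sd 0.0356 corr -0.0003 F [5.61 4.82 3.59]
```

Call:
step_arm(linear=[[0,0,0],[0,0,0],[0,0,0],[0,0,0]], rotation=[[0,0,0.167],[0,0,0.167],[0,0,0],[0,0,0]], gripper=[0,0,0,0])

```text
time: 26.42
tcp_pos: [0.6077, -0.1792, 0.0878]
tool_rot: [0.0, 0.707, 0.707, 0.001]
wrist_force: [5.8, 5.0, 3.6]
opening: 0.09
```

```bash
python3 feel.py 8
```

```text
t 26.82 tcp [ 0.6076 -0.1792  0.0878] yaw 90.04 tilt [0.0011 0.0011] F [5.61 4.53 3.9 ] T [ 0.774 -0.93   0.276] open 7.7
Tz [0.189 0.171 0.201 0.254 0.246 0.219 0.186 0.234] mean 0.2126 sd 0.0284 corr -0.0003 F [6.08 4.63 3.57]
```

Call:
step_arm(linear=[[0,0,0],[0,0,0],[0,0,0],[0,0,0]], rotation=[[0,0,0.167],[0,0,0.167],[0,0,0],[0,0,0]], gripper=[0,0,0,0])

```text
time: 27.15
tcp_pos: [0.6077, -0.1792, 0.0878]
tool_rot: [0.0, 0.719, 0.695, 0.001]
wrist_force: [6.0, 4.1, 4.0]
opening: 0.09
```

```bash
python3 feel.py 8
```

```text
t 27.55 tcp [ 0.6077 -0.1792  0.0878] yaw 88.04 tilt [0.0012 0.001 ] F [6.35 5.34 3.31] T [ 0.779 -0.971  0.237] open 7.4
Tz [0.289 0.238 0.272 0.226 0.244 0.257 0.246 0.204] mean 0.2468 sd 0.0248 corr 0.0000 F [5.7  4.62 3.57]
```

Call:
step_arm(linear=[[0,0,0],[0,0,0],[0,0,0],[0,0,0]], rotation=[[0,0,0.167],[0,0,0.167],[0,0,0],[0,0,0]], gripper=[0,0,0,0])

```text
time: 27.88
tcp_pos: [0.6077, -0.1792, 0.0878]
tool_rot: [0.0, 0.731, 0.682, 0.001]
wrist_force: [7.0, 4.3, 3.2]
opening: 0.089
```

```bash
python3 feel.py 10
```

```text
t 28.38 tcp [ 0.6077 -0.1792  0.0878] yaw 86.03 tilt [0.0014 0.001 ] F [5.57 4.43 3.04] T [ 0.825 -0.987  0.195] open 7.8
Tz [0.195 0.266 0.253 0.243 0.273 0.232 0.248 0.238 0.252 0.238] mean 0.2438 sd 0.0203 corr -0.0001 F [6.35 4.49 3.25]
```

Call:
step_arm(linear=[[0,0,0],[0,0,0],[0,0,0],[0,0,0]], rotation=[[0,0,0.167],[0,0,0.167],[0,0,0],[0,0,0]], gripper=[0,0,0,0])

```text
time: 28.72
tcp_pos: [0.6078, -0.1792, 0.0878]
tool_rot: [0.0, 0.743, 0.669, 0.001]
wrist_force: [6.8, 4.1, 2.5]
opening: 0.09
```

```bash
python3 feel.py 10
```

```text
t 29.22 tcp [ 0.6078 -0.1792  0.0878] yaw 84.03 tilt [0.0015 0.001 ] F [5.56 4.51 3.26] T [ 0.782 -1.072  0.273] open 7.8
Tz [0.28  0.296 0.25  0.249 0.297 0.246 0.269 0.256 0.274 0.299] mean 0.2717 sd 0.0199 corr 0.0001 F [6.61 4.65 3.2 ]
```

Call:
step_arm(linear=[[0,0,0],[0,0,0],[0,0,0],[0,0,0]], rotation=[[0,0,0.167],[0,0,0.167],[0,0,0],[0,0,0]], gripper=[0,0,0,0])

```text
time: 29.55
tcp_pos: [0.6078, -0.1792, 0.0878]
tool_rot: [0.0, 0.755, 0.656, 0.001]
wrist_force: [6.1, 4.2, 3.5]
opening: 0.09
```

```bash
python3 feel.py 10
```

```text
t 30.05 tcp [ 0.6078 -0.1792  0.0878] yaw 82.03 tilt [0.0015 0.001 ] F [7.57 4.61 3.5 ] T [ 0.743 -1.1    0.262] open 7.8
Tz [0.294 0.236 0.257 0.256 0.304 0.26  0.197 0.219 0.284 0.285] mean 0.2593 sd 0.0324 corr 0.0001 F [6.77 4.39 3.12]
```

Call:
step_arm(linear=[[0,0,0],[0,0,0],[0,0,0],[0,0,0]], rotation=[[0,0,0.167],[0,0,0.167],[0,0,0],[0,0,0]], gripper=[0,0,0,0])

```text
time: 30.38
tcp_pos: [0.6078, -0.1792, 0.0878]
tool_rot: [0.0, 0.766, 0.643, 0.001]
wrist_force: [6.8, 4.3, 2.2]
opening: 0.087
```

```bash
python3 feel.py 10
```

```text
t 30.88 tcp [ 0.6078 -0.1792  0.0878] yaw 80.03 tilt [0.0017 0.0009] F [7.13 4.69 3.73] T [ 0.766 -1.145  0.297] open 7.9
Tz [0.282 0.284 0.278 0.263 0.286 0.26  0.285 0.296 0.259 0.298] mean 0.2792 sd 0.0132 corr 0.0001 F [6.87 4.31 2.68]
```

Call:
step_arm(linear=[[0,0,0],[0,0,0],[0,0,0],[0,0,0]], rotation=[[0,0,0.167],[0,0,0.167],[0,0,0],[0,0,0]], gripper=[0,0,0,0])

```text
time: 31.22
tcp_pos: [0.6079, -0.1792, 0.0878]
tool_rot: [0.0, 0.777, 0.629, 0.001]
wrist_force: [7.4, 4.9, 3.0]
opening: 0.091
```

```bash
python3 feel.py 10
```

```text
t 31.72 tcp [ 0.6079 -0.1792  0.0878] yaw 78.03 tilt [0.0017 0.0009] F [6.94 4.5  2.87] T [ 0.756 -1.147  0.347] open 7.6
Tz [0.331 0.307 0.324 0.325 0.283 0.308 0.261 0.319 0.373 0.291] mean 0.3122 sd 0.0289 corr 0.0003 F [7.27 4.37 2.65]
```

Call:
step_arm(linear=[[0,0,0],[0,0,0],[0,0,0],[0,0,0]], rotation=[[0,0,0.167],[0,0,0.167],[0,0,0],[0,0,0]], gripper=[0,0,0,0])

```text
time: 32.05
tcp_pos: [0.6079, -0.1792, 0.0878]
tool_rot: [0.0, 0.788, 0.616, 0.001]
wrist_force: [6.9, 4.2, 3.4]
opening: 0.095
```

```bash
python3 feel.py 10
```

```text
t 32.55 tcp [ 0.6079 -0.1792  0.0878] yaw 76.03 tilt [0.0019 0.0008] F [8.14 5.03 2.76] T [ 0.708 -1.198  0.358] open 7.5
Tz [0.331 0.354 0.357 0.352 0.332 0.351 0.302 0.283 0.327 0.331] mean 0.3321 sd 0.0228 corr 0.0004 F [7.61 4.24 2.79]
```

Call:
step_arm(linear=[[0,0,0],[0,0,0],[0,0,0],[0,0,0]], rotation=[[0,0,0.167],[0,0,0.167],[0,0,0],[0,0,0]], gripper=[0,0,0,0])

```text
time: 32.88
tcp_pos: [0.608, -0.1792, 0.0878]
tool_rot: [0.0, 0.799, 0.602, 0.001]
wrist_force: [7.3, 4.9, 2.1]
opening: 0.089
```

```bash
python3 feel.py 12
```

```text
t 33.48 tcp [ 0.608  -0.1792  0.0878] yaw 74.03 tilt [0.0021 0.0008] F [8.56 3.33 2.19] T [ 0.698 -1.226  0.365] open 7.6
Tz [0.381 0.312 0.359 0.373 0.342 0.36  0.342 0.314 0.351 0.368 0.362 0.343] mean 0.3505 sd 0.0205 corr 0.0006 F [7.43 4.3  2.43]
```

Call:
step_arm(linear=[[0,0,0],[0,0,0],[0,0,0],[0,0,0]], rotation=[[0,0,0.167],[0,0,0.167],[0,0,0],[0,0,0]], gripper=[0,0,0,0])

```text
time: 33.82
tcp_pos: [0.608, -0.1792, 0.0878]
tool_rot: [0.0, 0.809, 0.588, 0.001]
wrist_force: [7.6, 3.9, 1.9]
opening: 0.089
```

```bash
python3 feel.py 12
```

```text
t 34.42 tcp [ 0.608  -0.1793  0.0878] yaw 72.02 tilt [0.0021 0.0008] F [7.22 3.79 1.8 ] T [ 0.666 -1.278  0.388] open 7.5
Tz [0.39  0.357 0.361 0.388 0.39  0.394 0.382 0.409 0.302 0.392 0.405 0.383] mean 0.3794 sd 0.0274 corr 0.0006 F [7.84 4.15 2.38]
```

```bash
python3 - <<'E'
import numpy as np
from scipy.optimize import curve_fit
y=np.arange(118,71,-2.)
t=[.2383,.2396,.2291,.2314,.2197,.2204,.2365,.2246,.2196,.2376,.2186,.2202,.2171,.2150,.2126,.2468,.2438,.2717,.2593,.2792,.3122,.3321,.3505,.3794]
f=lambda x,a,d,b,k:a+d*(x-95)+k*np.clip(b-x,0,None)
p,c=curve_fit(f,y,t,[.22,0,87,.01]);print(p,np.sqrt(np.diag(c)))
g=lambda x,a,b,k:f(x,a,0,b,k)
p,c=curve_fit(g,y,t,[.22,87,.01]);print(p,np.sqrt(np.diag(c)))
print(p[1]-.04/p[2],p[1]-.2/p[2])
E
```

```text
[2.23667280e-01 3.78308805e-04 8.77042427e+01 9.86997544e-03] [3.53390173e-03 2.89508500e-04 9.73851007e-01 8.73108807e-04]
[2.26693750e-01 8.70946005e+01 9.49166666e-03] [2.71372872e-03 8.69091810e-01 8.37474846e-04]
82.8803775273947 66.02348550659629
```

Call:
step_arm(linear=[[0,0,0],[0,0,0],[0,0,0],[0,0,0]], rotation=[[0,0,0.21],[0,0,0.21],[0,0,0],[0,0,0]], gripper=[0,0,0,0])

```text
time: 34.75
tcp_pos: [0.6081, -0.1793, 0.0878]
tool_rot: [0.0, 0.822, 0.57, 0.001]
wrist_force: [8.7, 4.0, 2.0]
opening: 0.096
```

```bash
python3 feel.py 12
```

```text
t 35.35 tcp [ 0.608  -0.1793  0.0878] yaw 69.5 tilt [0.0023 0.0007] F [8.97 3.89 2.1 ] T [ 0.637 -1.361  0.417] open 8.0
Tz [0.357 0.413 0.41  0.336 0.419 0.368 0.393 0.451 0.358 0.374 0.414 0.376] mean 0.3892 sd 0.0316 corr 0.0008 F [8.19 4.04 1.94]
```

Call:
step_arm(linear=[[0,0,0],[0,0,0],[0,0,0],[0,0,0]], rotation=[[0,0,0.085],[0,0,0.085],[0,0,0],[0,0,0]], gripper=[0,0,0,0])

```text
time: 35.68
tcp_pos: [0.6081, -0.1793, 0.0878]
tool_rot: [0.0, 0.827, 0.563, 0.001]
wrist_force: [8.4, 3.8, 1.9]
opening: 0.095
```

```bash
python3 feel.py 10
```

```text
t 36.18 tcp [ 0.6081 -0.1793  0.0879] yaw 68.49 tilt [0.0023 0.0006] F [8.33 4.42 3.18] T [ 0.705 -1.331  0.509] open 8.0
Tz [0.516 0.484 0.518 0.487 0.475 0.486 0.495 0.492 0.493 0.543] mean 0.4990 sd 0.0197 corr 0.0007 F [8.5  3.91 1.97]
```

Call:
step_arm(linear=[[0,0,0],[0,0,0],[0,0,0],[0,0,-8],[0,0,-20],[0,0,-25],[0,0,-25],[0,0,-15]], rotation=[[0,0,0],[0,0,0],[0,0,0],[0,0,0],[0,0,0],[0,0,0],[0,0,0],[0,0,0]], gripper=[35,35,35,35,35,35,35,35])

```text
time: 36.85
tcp_pos: [0.6072, -0.1803, 0.1841]
tool_rot: [0.001, 0.827, 0.562, 0.0]
wrist_force: [-0.2, 0.4, 0.5]
opening: 0.408
```

Call:
step_arm(linear=[[0,0,-10],[0,0,0],[0,0,0],[0,0,0]], rotation=[[0,0,0],[0,0,0],[0,0,0],[0,0,0]], gripper=[35,35,35,35])

```text
time: 37.18
tcp_pos: [0.6063, -0.1796, 0.1887]
tool_rot: [-0.002, 0.827, 0.563, -0.001]
wrist_force: [0.4, -0.9, -0.9]
opening: 0.408
```

```bash
python3 look.py w20
```

```text
t 37.18 tcp [ 0.6063 -0.1796  0.1887] yaw 68.46 tilt [-0.0042  0.0016] F [ 0.43 -0.86 -0.87] T [-0.065  0.001 -0.037] open 34.9
```

View pics/w20.png

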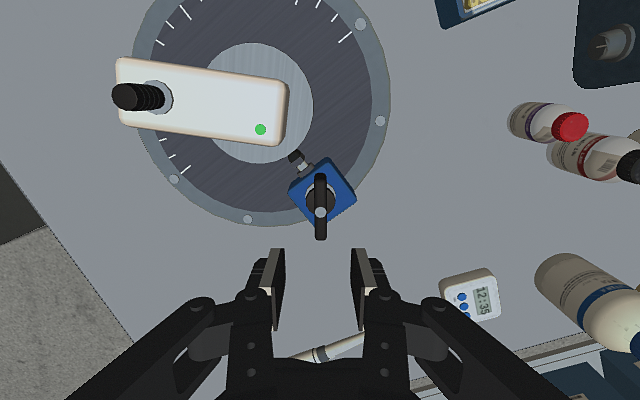

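```bash
python3 -c "
from h import *
plan([.5281,-.0579,.185],150.6,15)"
```

```text
linear [[5.6, -7.8, 0.3], [6.4, -7.2, 0.3], [7.0, -6.6, 0.3], [7.6, -5.9, 0.3], [8.1, -5.2, 0.3], [8.6, -4.4, 0.3], [9.0, -3.5, 0.3], [9.3, -2.6, 0.3]] 
rot [[-0.002, -0.002, -0.912], [-0.002, -0.002, -0.912], [-0.002, -0.002, -0.912], [-0.002, -0.002, -0.912], [-0.002, -0.002, -0.912], [-0.002, -0.002, -0.912], [-0.002, -0.002, -0.912], [-0.002, -0.002, -0.912]]
linear [[9.5, -1.7, 0.3], [9.6, -0.8, 0.2], [9.6, 0.1, 0.2], [9.6, 1.0, 0.2], [9.4, 1.9, 0.2], [9.2, 2.8, 0.2], [8.9, 3.7, 0.2]] 
rot [[-0.002, -0.002, -0.912], [-0.002, -0.002, -0.912], [-0.002, -0.002, -0.912], [-0.002, -0.002, -0.912], [-0.002, -0.002, -0.912], [-0.002, -0.002, -0.912], [-0.002, -0.002, -0.912]]
```

Call:
step_arm(linear=[[5.6,-7.8,0],[6.4,-7.2,0],[7,-6.6,0],[7.6,-5.9,0],[8.1,-5.2,0],[8.6,-4.4,0],[9,-3.5,0],[9.3,-2.6,0]], rotation=[[0,0,-0.912],[0,0,-0.912],[0,0,-0.912],[0,0,-0.912],[0,0,-0.912],[0,0,-0.912],[0,0,-0.912],[0,0,-0.912]], gripper=[35,35,35,35,35,35,35,35])

```text
time: 37.9
tcp_pos: [0.5645, -0.1143, 0.1892]
tool_rot: [-0.002, 0.555, 0.832, -0.0]
wrist_force: [-0.1, -0.3, 0.0]
opening: 0.414
```

Call:
step_arm(linear=[[9.5,-1.7,0],[9.6,-0.8,0],[9.6,0.1,0],[9.6,1,0],[9.4,1.9,0],[9.2,2.8,0],[8.9,3.7,0],[0,0,0]], rotation=[[0,0,-0.912],[0,0,-0.912],[0,0,-0.912],[0,0,-0.912],[0,0,-0.912],[0,0,-0.912],[0,0,-0.912],[0,0,0]], gripper=[35,35,35,35,35,35,35,35])

```text
time: 38.57
tcp_pos: [0.528, -0.0569, 0.1896]
tool_rot: [-0.002, 0.252, 0.968, 0.0]
wrist_force: [-1.0, 0.5, -0.5]
opening: 0.409
```

Call:
step_arm(linear=[[0,0,0],[0,0,0],[0,0,0]], rotation=[[0,0,0],[0,0,0],[0,0,0]], gripper=[35,35,35])

```text
time: 38.82
tcp_pos: [0.5291, -0.0585, 0.1904]
tool_rot: [-0.001, 0.255, 0.967, 0.0]
wrist_force: [0.4, 0.3, -0.1]
opening: 0.411
```

```bash
python3 look.py w21; python3 - <<'E'
from h import *
a=cv2.imread('pics/w21.png');cv2.imwrite('pics/w21y.png',cv2.resize(a[110:220,260:380],None,fx=5.4,fy=5.4,interpolation=cv2.INTER_CUBIC))
im=arm.grab_frame("top");cv2.imwrite("pics/top1.png",im[:,:,::-1])
E
```

```text
t 38.82 tcp [ 0.5291 -0.0585  0.1904] yaw 150.43 tilt [-0.0019  0.0007] F [ 0.44  0.29 -0.13] T [-0.013 -0.021  0.007] open 35.1
```

View pics/w21y.png

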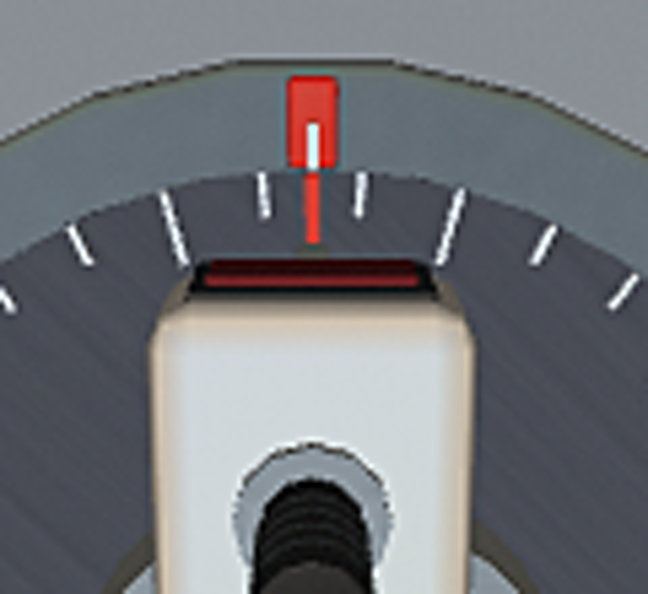

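View pics/top1.png

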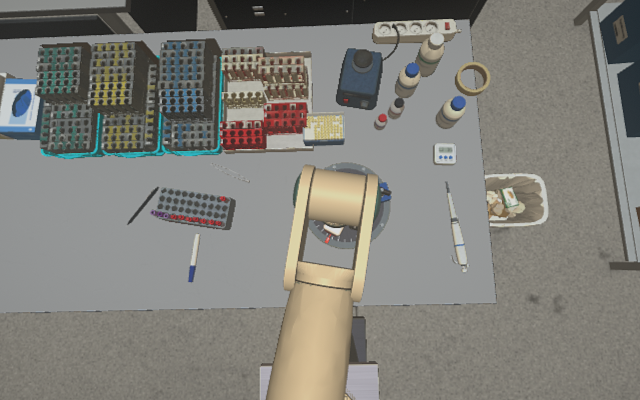

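The pointer (313, 210) still lines up with the tab's white line (313, 145), and the bystanders sit at the same pixels as in the first top picture. The arm is clear of everything, so I'm handing in.

```bash
python3 -c "
from rig import arm
print(arm.close_job())"
```

```text
the job is handed in; nothing more can be done
None
```

The reader now stands at the red index tab and the clamp is retightened. The job was handed in at about 39 s of the 72 s allowed, with the arm clear of everything.

- **Loosening:** I turned the knob about 43° counter-clockwise. The reader then swung with about 1–1.5 N at the handle, so the brake was off. My first grip, at about 84 mm, closed on the collar or hub under the T-bar. I opened, raised about 4 mm and gripped the bar itself before turning anything.
- **Swinging:** I took the reader about 75° along its arc to the tab. The wrist camera showed the pointer on the tab's white line to about 0.1° by eye. It was still there after I let go of the handle and again after retightening.
- **Retightening:** I went clockwise in 2° steps, reading the torque while holding still after each.
  - **Bite:** the loose value was about 0.22 N m. A fit puts the first contact at 87 ± 1° of gripper angle and the clear bite (+0.04 N m) at about 83°. I stopped at 68.5°, about 14.5° past the clear bite and 18.5° past first contact.
  - **Final torque, checks disagree:** at 69.5° the rise was +0.165 N m. After the last 1° step it read +0.27 N m, above the 0.2 N m meant for tight enough. I put that down to the smaller step leaving more friction in the reading, and did not check it further. I relied on the angle and the fit, which puts +0.2 N m at about 66°.
- **Bystanders:** the timer, marker, forceps and pipette are at the same places in the last top picture as in the first. The wrist force was about 18 N at its highest reading, from the arm braking on its first descent.

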